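# Load the spring magazine of a battery analyser

## Task

Take the two full-height battery packs from the charging cradle and load them one at a time into the analyser's spring magazine, lying flat on top of one another: press each pack down against the sprung follower (or the pack before it) in front of the retaining lips and slide it back under both lips, fully home against the back stop with its contact pushed in. Feel for the stop rather than ramming it back on its buffer spring; either face up and either end first will do. Leave the short pack in its pocket and the other things on the bench where they are.

Things in the scene. Friction and masses are not known exactly. Their poses are not given: they have to be found in the camera images.
- pack_a: One of the two full-height battery packs: plain light-grey block, 70 x 44 x 20 mm. Body frame centred in the block: x along the 70 mm length, y through the 20 mm thickness, z along the 44 mm height; in the charger it stands on its long narrow edge, y level. Both faces and both ends are alike. 120 g, more or less
- pack_b: The other full-height pack, identical to pack_a (70 x 44 x 20 mm, same frame and mass). The bench straight ahead of the robot, between charger and analyser (0.42 to 0.58 m from the base, 70 mm to either side), is clear for laying a pack down
- short_pack: A short battery pack of the same grey plastic, 70 x 30 x 20 mm (only 30 mm high), standing in a pocket of the charger; it does not belong in this magazine. Origin at its centre, x along the length, z along the 30 mm height
- charger: Slate-grey charging cradle fixed to the bench, 100 x 226 mm, 28 mm high. Origin at bench level under its centre. Four pockets along its y (-75, -25, 25, 75 mm; three taken), each 73 mm along x, 23 mm along y, 14 mm deep, floor 14 mm above the bench: full-height packs stand with their tops at 58 mm, the short one at 44 mm; 30 mm between neighbouring packs
- analyser: Battery analyser fixed to the bench: steel spring magazine and behind it (39 to 149 mm along +x) an ivory case 150 mm wide, 50 mm high. Origin at bench level; +x is the way packs slide in. A seated pack's centre is at y = 0 and x = 0.5 to -7.5 mm, as the adjustable back stop is set; upper pack lifted by the spring against the lips, centre 56 mm above the bench, lower pack's 36 mm
- lip_nose (a point): Analyser, midway between the front ends of the two retaining lips, level with their undersides (66 mm up); analyser frame x = 11.5, y = 0. Lips run back from here to x = 37.5, turned in 8 mm from tall side plates with 46.4 mm between them (flared from x = 9 mm). A pack pressed down in front of the lips has its centre at about x = -25 mm, then slides 18 to 26 mm in
- sill (a point): Analyser, middle of the front sill's top edge, 43 mm above the bench, analyser frame x = -46, y = 0, 44 mm wide, 2.5 mm thick. A flat pack pressed down onto it has its top 3 mm below the lips. The lower pack passes behind it. Between the sill and x = 13 mm the side plates are only 40 mm high, leaving room for fingers at the pack's 44 mm sides
- contact (a joint): Sprung brass contact button (16 mm) in the back stop, facing the upper pack's end, m it is pushed in: 0 = out, touched when the pack is 3 mm from home, 0.003 = pack home on the stop; 0.7 to 1.8 N. The stop, a steel plate 72 mm high between the side plates, is clamped 35.5 to 27.5 mm along the analyser's +x; its setting differs each time and is not given: feel for it
- buffer (a joint): Overload buffer behind the back stop, m the stop plate is driven back against it: 0 as it should stay; gives way only above 24 N (1.5 N more per mm). Over 0.003 the stop has been rammed
- follower (a joint): Sprung follower plate (69 x 44 mm) of the magazine, m it is pressed down: 0 = up, its top 66 mm above the bench, level with the undersides of the lips; about 0.020 with one pack seated, 0.040 with two; stop at 0.047. Pushes up with 5.6 N when up, 8.4 N at 0.020, 11.5 N at 0.042
- adapter: Loose steel hexagon adapter, 25 mm across, 28 mm high, standing beside the magazine; stays. Origin centre of its underside
- dial_gauge: Loose dial pressure gauge lying on its back, 64 mm across, 26 mm thick, with a brass stem to 70 mm from its centre along its -x; stays. Origin centre of its underside
- disc_weight: Loose steel disc weight, 68 mm across, 20 mm high; stays. Origin centre of its underside
- wrench: Loose open-ended wrench, 160 mm, lying at the right; stays
- screwdriver: Loose screwdriver, 170 mm, lying at the left; stays

How it is judged (in metres and radians):
On the way:
1. one full-height pack is seated alone in the magazine, flat under the lips and home, the other still away from it ((((x of pack_a in the frame of analyser between -0.0105 and 0.003 m and y of pack_a in the frame of analyser between -0.003 and 0.003 m and z of pack_a in the frame of analyser between 0.0535 and 0.0585 m and angle between the y axis of pack_a and the z axis of analyser, either way round below 0.06 rad and angle between the x axis of pack_a and the x axis of analyser, either way round below 0.06 rad and linear speed of pack_a below 0.02 m/s) and value of joint contact above 0.0016 m and horizontal distance between pack_b and analyser above 0.06 m) or ((x of pack_b in the frame of analyser between -0.0105 and 0.003 m and y of pack_b in the frame of analyser between -0.003 and 0.003 m and z of pack_b in the frame of analyser between 0.0535 and 0.0585 m and angle between the y axis of pack_b and the z axis of analyser, either way round below 0.06 rad and angle between the x axis of pack_b and the x axis of analyser, either way round below 0.06 rad and linear speed of pack_b below 0.02 m/s) and value of joint contact above 0.0016 m and horizontal distance between pack_a and analyser above 0.06 m))), for 0.2 s.
At the end, for the whole second after the job is handed in: Both full-height packs at rest flat in the magazine: upper against the lips (centre 56 mm up +-2.5) and home (contact in over 1.6 mm), lower under it (36 mm), ends within 3 mm of each other, 3 mm of middle, straight to 0.06 rad; short pack within 10 mm, other bystanders within 40 mm of start ((((x of pack_a in the frame of analyser between -0.0105 and 0.003 m and y of pack_a in the frame of analyser between -0.003 and 0.003 m and z of pack_a in the frame of analyser between 0.0535 and 0.0585 m and angle between the y axis of pack_a and the z axis of analyser, either way round below 0.06 rad and angle between the x axis of pack_a and the x axis of analyser, either way round below 0.06 rad and linear speed of pack_a below 0.02 m/s) and (x of pack_b in the frame of analyser between -0.0105 and 0.003 m and y of pack_b in the frame of analyser between -0.003 and 0.003 m and z of pack_b in the frame of analyser between 0.0335 and 0.0385 m and angle between the y axis of pack_b and the z axis of analyser, either way round below 0.06 rad and angle between the x axis of pack_b and the x axis of analyser, either way round below 0.06 rad and linear speed of pack_b below 0.02 m/s)) or ((x of pack_b in the frame of analyser between -0.0105 and 0.003 m and y of pack_b in the frame of analyser between -0.003 and 0.003 m and z of pack_b in the frame of analyser between 0.0535 and 0.0585 m and angle between the y axis of pack_b and the z axis of analyser, either way round below 0.06 rad and angle between the x axis of pack_b and the x axis of analyser, either way round below 0.06 rad and linear speed of pack_b below 0.02 m/s) and (x of pack_a in the frame of analyser between -0.0105 and 0.003 m and y of pack_a in the frame of analyser between -0.003 and 0.003 m and z of pack_a in the frame of analyser between 0.0335 and 0.0385 m and angle between the y axis of pack_a and the z axis of analyser, either way round below 0.06 rad and angle between the x axis of pack_a and the x axis of analyser, either way round below 0.06 rad and linear speed of pack_a below 0.02 m/s))) and value of joint contact above 0.0016 m and x of pack_a in the frame of pack_b between -0.003 and 0.003 m and not (distance of short_pack from where it was at the start of the episode above 0.01 m) and not (distance of adapter from where it was at the start of the episode above 0.04 m) and not (distance of dial_gauge from where it was at the start of the episode above 0.04 m) and not (distance of disc_weight from where it was at the start of the episode above 0.04 m) and not (distance of wrench from where it was at the start of the episode above 0.04 m) and not (distance of screwdriver from where it was at the start of the episode above 0.04 m)); the robot touches nothing.
It fails at once if the back stop is rammed: its buffer is driven back over 3 mm (28 N) (value of joint buffer above 0.003 m).
It fails at once if the short pack is taken from its place (moved over 10 mm) (distance of short_pack from where it was at the start of the episode above 0.01 m).
It fails at once if a bystander on the bench is shoved over 40 mm (distance of any of adapter, dial_gauge, disc_weight, wrench, screwdriver from where it was at the start of the episode above 0.04 m).
It also fails if it takes over 72 s, if anything falls off the work surface, if the arm or the gripper's body presses on something with over 40 N, if the wrist force passes 120 N, or if a joint passes its speed limit or range.

## Robot

A 6-joint arm with a two-finger parallel gripper is mounted at the origin on the work surface. World frame = base frame: x ahead of the robot, y to its left, z up, the work surface at z = 0. Lengths are in mm, angles in rad, forces in N, time in s.
With the tool pointing down it reaches from about 325 to 925 mm from the base axis. Payload 3.1 kg.
Tool frame: the origin (TCP) lies on the centre line of the jaws, within the pads' length; the fingertips stand 8 mm ahead of it and the grasp point (between the pads) lies 11 mm behind it; z points along the fingers, y is the line along which they close (so a half turn about z gives the same grasp; the last joint's range is limited). The gripper opens to 85 mm and grips with 20 to 120 N. Pads are 22 mm wide; open, the fingers measure 114 mm over their backs; the gripper's body (76 mm by 85 mm) begins 54 mm behind the grasp point. The pads swing forward as they close: fully open they stand 13 mm farther back than shut.
Start: joints at [1.219, 0.217, 1.613, -0, 1.311, -0.112], TCP at [148.423, 607.133, 239.3] pointing down, gripper open.
Joint ranges: [-2.75, 2.75], [-0.78, 2.1], [0.31, 2.55], [-1.13, 4.27], [0.13, 2.63], [-2.58, 2.58]. Speed limits (rad/s): [2.79, 2.79, 3.14, 3.14, 3.14, 3.14].

## Interface

Orientations are given as [roll, pitch, yaw] about the fixed x, y, z axes, in that order (R = Rz(yaw) Ry(pitch) Rx(roll)).
In Python, from plant import sensors, grab_frame, job gives the robot as it stands.
- The arm moves only by the tool arm_command, never from a script. Its argument "commands" is a list of rows, each a list of 7 numbers: the turn, a rotation vector about the tool's x, y, z as a fraction of full scale, then the shift along the tool's x, y, z as a fraction of full scale, then the opening, from 0 (shut) to 1 (fully open). A call has exactly 8 rows; each row is the pose to reach, as a shift and turn from the pose commanded when the call began, along the tool's axes at that moment, turning the shorter way round; what a row does not reach only later rows make up. Full scale, the value 1, is 0.2 m for a shift and 360 degrees for a turn. A row lasts 1/8 s, in which the tool goes at most 62.5 mm and 10.7 degrees, less where a joint would pass 70% of its speed; a pose out of reach is approached as far as the arm can. A call with a number of a shift or a turn outside -1 to 1 is refused whole. A call with a gripper value outside its range is refused whole. The fingers move at their own pace and stop on an object; "squeeze" is the grip in N (left out, the last holds). Time passes only in rows, so rows that repeat a pose let the fingers close, or fill a call up. It gives the time, the measured TCP pose, the force, the opening and the grip force at its end, in the units of the state.
- sensors.observe(): the state, without advancing time (a new reading comes with each control period).
- grab_frame(name): name is "scene" or "top" or "wrist"; returns a dict with "frame" (480x640x3 uint8, red, green, blue), "vertical_fov" (degrees; the focal length in pixels is half the picture's height over the tangent of half this angle, whatever the lens; pixels are square), "cx", "cy" (the principal point, pixels), "camera_from_world" (4x4, takes a point from world to camera coordinates). Camera axes: x right, y down, z forward; pixel columns grow to the right and rows downward; lengths in mm; the calibration is good to about 2 mm. A picture is of the moment at which its call begins. There is no depth.
- job.hand_in(): hands the job in; it is judged then, once.
The state is a dict: "t": time; "joints": joint angles; "joint_velocities": joint speeds; "tau": joint torques, N m; "tcp_pos": TCP position; "eef_rot": TCP orientation; "force": force on the tool from outside, world axes, zero at the start; "torque": the same for the moment, N m; "opening": finger opening in mm; "finger_force": force on a finger pad.
Only numpy, scipy, OpenCV 4.12 (cv2) and the standard library are available. Lean on these libraries where they do the work, as an engineer would, in place of code of your own. Each camera call takes 0.05 s, during which the arm holds its last target. There are 200 camera calls.

## Working session

There is one attempt and no reset: what is moved stays moved. The work goes in short steps, Python scripts to look and compute and a tool call to move; the robot and the scene stay as the last step left them, time stands still between calls to the robot, and variables do not carry over. Pictures are saved under pics/ and viewed, at most 10 in all, crops included, and the job is handed in when it is done.

Besides the shell and the picture viewer there is one more tool, called after "Emit:" in YAML: its name, and indented under it one key for each argument. arm_command: Moves the arm, as the interface text tells. Shift numbers are shares of 0.2 m and turn numbers shares of 360 degrees, none past 1 either way. Its arguments: {"type":"object","properties":{"commands":{"type":"array"},"squeeze":{"type":"number"}},"required":["commands"]}

```bash
mkdir -p pics; ls
cat > h.py <<'E'
import numpy as np, cv2
from plant import sensors, grab_frame, job
def ray(f,u,v,z):
    h=f["frame"].shape[0]; fl=h/2/np.tan(np.radians(f["vertical_fov"])/2)
    T=np.array(f["camera_from_world"]); R=T[:3,:3]; c=-R.T@T[:3,3]
    d=R.T@np.array([(u-f["cx"])/fl,(v-f["cy"])/fl,1]); return c+d*(z-c[2])/d[2]
def proj(f,p):
    h=f["frame"].shape[0]; fl=h/2/np.tan(np.radians(f["vertical_fov"])/2)
    T=np.array(f["camera_from_world"]); q=T[:3,:3]@np.array(p,float)+T[:3,3]
    return np.array([f["cx"]+fl*q[0]/q[2],f["cy"]+fl*q[1]/q[2]])
def save(f,n): cv2.imwrite("pics/"+n,cv2.cvtColor(f["frame"],cv2.COLOR_RGB2BGR))
E
python3 - <<'E'
from h import *
import pickle
for n in("top","scene"):
    f=grab_frame(n); save(f,n+"0.png"); pickle.dump(f,open(n+"0.pkl","wb"))
    T=np.array(f["camera_from_world"]);print(n,f["vertical_fov"],-T[:3,:3].T@T[:3,3],T[2,:3])
print(sensors.observe())
E
```

```text
pics
top 48.32245631264383 [ 420.58315712  -12.91931012 1405.41610591] [ 0.1206825  -0.00124306 -0.99269038]
scene 46.9151743203887 [1165.48247671  418.33564514 1208.41380158] [-0.41021515 -0.32730572 -0.85123117]
{'t': 0.1, 'joints': array([ 1.21877012e+00,  2.17711540e-01,  1.61481457e+00,  1.03824467e-06,
        1.31128371e+00, -1.12182734e-01]), 'joint_velocities': array([-0.00226485, -0.00028558, -0.00315424, -0.00053409, -0.00266572,
       -0.00020876]), 'tau': array([-8.27543117e-04, -3.98080409e+01, -3.04967487e+01, -2.18537566e-04,
        4.28817249e-03, -2.32455932e-05]), 'tcp_pos': array([148.18322842, 606.42708409, 238.05710415]), 'eef_rot': array([-3.13938954e+00, -2.49202743e-04,  2.90174864e+00]), 'force': array([ 0.08468001,  1.01818546, -0.58289075]), 'torque': array([0.00706854, 0.02230821, 0.00122616]), 'finger_force': 0.0, 'opening': 85.24343587193967}
```

View pics/top0.png

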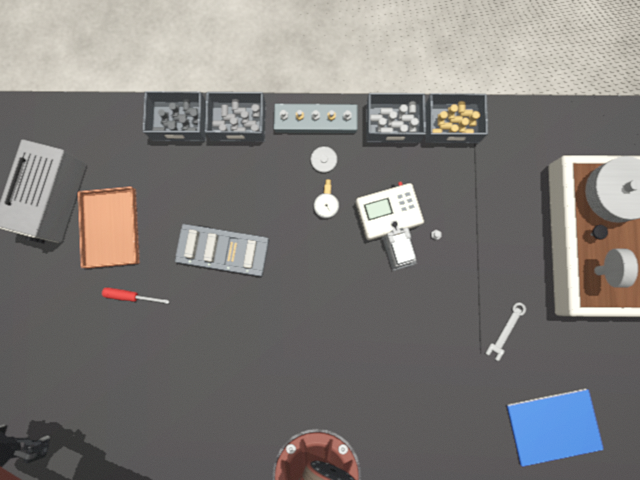

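View pics/scene0.png

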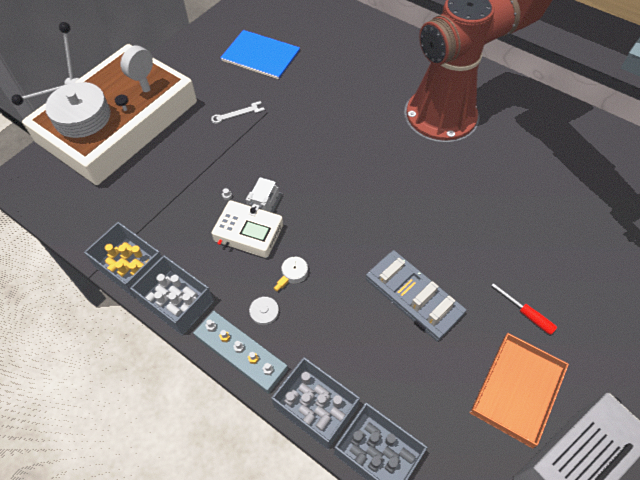

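The top view shows the charger at about (222,250), with packs at (190,243), (209,247) and (249,254) and the empty pocket at (232,250). The magazine is at (401,250) with its case above it at (390,210), and the adapter is at (436,235). Next I'll measure these.

Run:
```python
from h import *
import pickle
f=pickle.load(open("top0.pkl","rb")); g=pickle.load(open("scene0.pkl","rb"))
def blobs(f,x0,x1,y0,y1,z,thr=170,amin=30):
    hsv=cv2.cvtColor(f["frame"],cv2.COLOR_RGB2HSV)
    m=((hsv[...,2]>thr)&(hsv[...,1]<60)).astype(np.uint8); k=np.zeros_like(m);k[y0:y1,x0:x1]=1;m*=k
    n,l,s,c=cv2.connectedComponentsWithStats(m)
    for i in range(1,n):
        if s[i,4]<amin: continue
        cn,_=cv2.findContours((l==i).astype(np.uint8),0,2)
        r=cv2.minAreaRect(cn[0]);b=cv2.boxPoints(r)
        print(s[i,4],c[i].round(1),ray(f,*c[i],z)[:2].round(1),[ray(f,*q,z)[:2].round(0).tolist() for q in b])
print("top");blobs(f,170,275,220,280,58);print("case");blobs(f,350,450,175,280,50);
print("scene");blobs(g,360,470,250,340,58);print();blobs(g,205,290,170,260,50)
for n,fr,(x,y,w,h) in(("a",f,(170,170,290,120)),("b",g,(200,160,280,180))):
    c=cv2.resize(fr["frame"][y:y+h,x:x+w],None,fx=2.7,fy=2.7,interpolation=2);cv2.imwrite(f"pics/c{n}.png",c[...,::-1])
f2=grab_frame("wrist");T=np.array(f2["camera_from_world"]);print(f2["vertical_fov"],-T[:3,:3].T@T[:3,3],T[:3,:3])
```

```text
top
2625 [222.2 249.3] [557.8 242.4] [[527.0, 358.0], [622.0, 347.0], [588.0, 130.0], [494.0, 143.0]]
case
2980 [392.5 217.6] [ 643.3 -190.4] [[694.0, -95.0], [739.0, -241.0], [549.0, -294.0], [505.0, -151.0]]
56 [436.3 233.6] [ 602.5 -302. ] [[612.0, -291.0], [612.0, -312.0], [591.0, -311.0], [591.0, -291.0]]
scene
233 [392.1 268. ] [556.3 177.7] [[590.0, 161.0], [516.0, 174.0], [523.0, 194.0], [596.0, 181.0]]
248 [425.1 292.6] [565.4 273.4] [[597.0, 258.0], [527.0, 270.0], [533.0, 290.0], [603.0, 277.0]]
256 [441.6 307.3] [574.8 322.5] [[606.0, 307.0], [537.0, 317.0], [543.0, 337.0], [611.0, 326.0]]

438 [261.2 190.4] [ 561.5 -222.4] [[606.0, -238.0], [521.0, -262.0], [519.0, -206.0], [603.0, -184.0]]
45 [225.3 192.7] [ 623.2 -292.8] [[625.0, -310.0], [607.0, -301.0], [623.0, -275.0], [640.0, -283.0]]
2181 [246.4 226.5] [ 669.9 -180. ] [[746.0, -236.0], [613.0, -285.0], [593.0, -127.0], [722.0, -87.0]]
64.48604362166634 [ 79.25322397 623.46903446 371.13489283] [[ 0.23780898  0.97130993 -0.00197706]
 [ 0.93329893 -0.22793781  0.27748417]
 [ 0.26907248 -0.06783342 -0.96072818]]
```

View pics/ca.png

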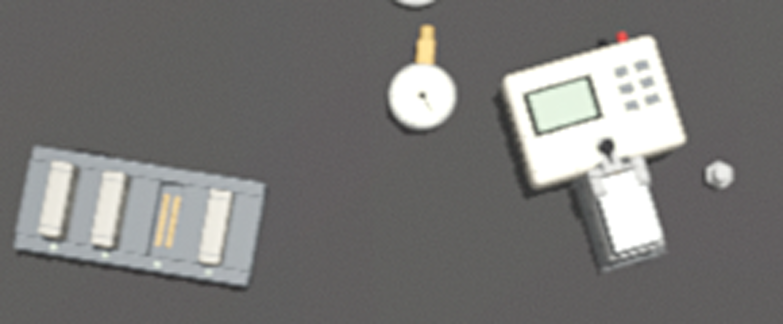

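Packs 1 and 2 (the left ones) sit 50 mm apart in the z=58 plane. The right one only fits the 100 mm pitch if its top is at z=44, so that's the short pack. Next I'll take a closer look with the wrist camera above the charger.

```bash
cat > m.py <<'E'
import numpy as np, json, os
from scipy.spatial.transform import Rotation as Ro
S="cmd.json"
def rd():
    d=json.load(open(S)) if os.path.exists(S) else dict(p=[148.423,607.133,239.3],r=Ro.from_euler("xyz",[np.pi,0,2.9016]).as_quat().tolist())
    return np.array(d["p"]),Ro.from_quat(d["r"])
def did(row):   # note executed last row of a call
    p,R=rd(); row=np.array(row,float)
    p=p+R.apply(row[3:6]*200); R=R*Ro.from_rotvec(row[:3]*2*np.pi)
    json.dump(dict(p=p.tolist(),r=R.as_quat().tolist()),open(S,"w"))
def plan(p,yaw,tilt=0,pre=None,name=""):  # yaw,tilt degrees; tilt about tool y
    """row taking the commanded pose to p; pre = row assumed executed first"""
    p0,R0=rd()
    if pre is not None:
        R1=R0*Ro.from_rotvec(np.array(pre[:3])*2*np.pi); p0=p0+R0.apply(np.array(pre[3:6])*200); R0=R1
    T=Ro.from_euler("xyz",[180,0,yaw],degrees=True)*Ro.from_euler("y",tilt,degrees=True)
    s=R0.inv().apply(np.array(p)-p0)/200; t=(R0.inv()*T).as_rotvec()/(2*np.pi)
    row=np.r_[t,s].round(4)+0.0; print(name,row.tolist()); return row
E
python3 -c "
from m import *
plan([565,260,230],79.2)"
```

```text
[0.0, 0.0, 0.2418, -2.4357, -1.1908, 0.0465]
```

Emit:
arm_command:
  commands:
    - [0,0,0.03,-0.25,-0.12,0.01,1]
    - [0,0,0.06,-0.5,-0.25,0.02,1]
    - [0,0,0.09,-0.75,-0.37,0.03,1]
    - [0,0,0.12,-1,-0.5,0.04,1]
    - [0,0,0.12,-1,-0.5,0.04,1]
    - [0,0,0.12,-1,-0.5,0.04,1]
    - [0,0,0.12,-1,-0.5,0.04,1]
    - [0,0,0.12,-1,-0.5,0.04,1]
  squeeze: 40

```text
t: 1.15
tcp_pos: [317.9, 463.3, 231.3]
eef_rot: [-3.141, -0.0, 2.15]
force: [0.1, 0.4, 0.3]
opening: 85.2
finger_force: 0.0
```

```bash
python3 -c "
from m import *
did([0,0,.12,-1,-.5,.04])
plan([565,260,230],79.2)"
```

```text
[0.0, 0.0, 0.1218, -1.5195, 0.4792, 0.0065]
```

Emit:
arm_command:
  commands:
    - [0,0,0.03,-0.25,0.08,0.006,1]
    - [0,0,0.06,-0.5,0.16,0.006,1]
    - [0,0,0.09,-0.75,0.25,0.006,1]
    - [0,0,0.12,-1,0.32,0.006,1]
    - [0,0,0.12,-1,0.32,0.006,1]
    - [0,0,0.12,-1,0.32,0.006,1]
    - [0,0,0.12,-1,0.32,0.006,1]
    - [0,0,0.12,-1,0.32,0.006,1]

```text
t: 2.15
tcp_pos: [480.7, 330.8, 230.1]
eef_rot: [-3.141, -0.0, 1.396]
force: [0.3, -0.4, -0.1]
opening: 85.6
finger_force: 0.0
```

```bash
python3 -c "
from m import *
did([0,0,.12,-1,.32,.006])
plan([565,260,230],79.2)
from h import *
f=grab_frame('wrist');save(f,'w1.png')
import pickle;pickle.dump(f,open('w1.pkl','wb'))
for p in [(574.8,322.5,58),(565.4,273.4,58),(549,175,44)]: print(proj(f,p))
"
```

```text
[0.0, 0.0, 0.0018, -0.2697, 0.4717, 0.0005]
[433.11554637 207.96654889]
[427.35213206 265.63561629]
[415.98776627 358.43734718]
```

View pics/w1.png

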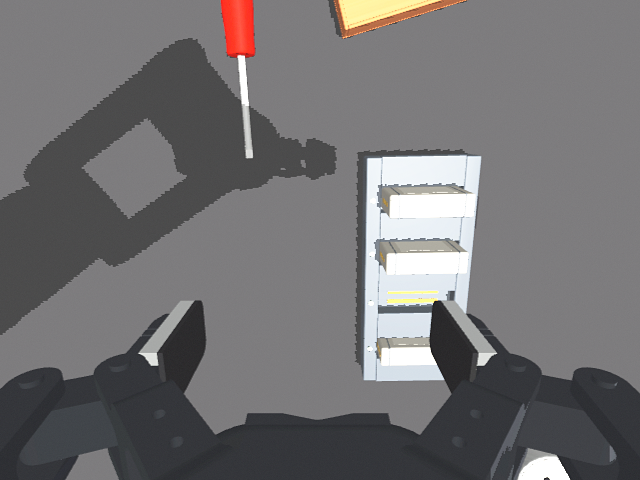

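The wrist view shows the bright pack tops at about (430,204) and (430,260), with the empty pocket at row 297. The short pack is at row 352, half hidden by the finger. Now I'll measure the tops.

Run:
```python
from h import *
import pickle
f=pickle.load(open("w1.pkl","rb"))
a=f["frame"].astype(int)
for v in range(178,224,2): print(v,a[v,430],end=" ")
print()
hsv=cv2.cvtColor(f["frame"],cv2.COLOR_RGB2HSV)
print([tuple(a[205,u]) for u in (374,380,386,392,400,460,466,470,474)])
m=((a[...,0]>=230)&(a[...,0]-a[...,2]<30)).astype(np.uint8);k=np.zeros_like(m);k[175:290,370:478]=1;m*=k
n,l,s,c=cv2.connectedComponentsWithStats(m)
for i in range(1,n):
    if s[i,4]>200:
        cn,_=cv2.findContours((l==i).astype(np.uint8),0,2);cn=max(cn,key=cv2.contourArea)
        w=np.array([ray(f,*q[0],58)[:2] for q in cn],np.float32);print(s[i],c[i],cv2.minAreaRect(w))
```

```text
178 [240 245 248] 180 [240 245 248] 182 [240 244 249] 184 [244 251 255] 186 [136 138 143] 188 [177 175 164] 190 [176 173 164] 192 [174 172 162] 194 [237 234 223] 196 [255 255 255] 198 [255 255 255] 200 [255 255 255] 202 [255 255 255] 204 [255 255 255] 206 [255 255 255] 208 [255 255 255] 210 [255 255 255] 212 [255 255 255] 214 [255 255 255] 216 [255 255 255] 218 [236 242 246] 220 [237 243 247] 222 [236 242 247] 
[(np.int64(237), np.int64(243), np.int64(248)), (np.int64(120), np.int64(125), np.int64(133)), (np.int64(161), np.int64(133), np.int64(73)), (np.int64(255), np.int64(255), np.int64(255)), (np.int64(255), np.int64(255), np.int64(255)), (np.int64(255), np.int64(255), np.int64(255)), (np.int64(255), np.int64(255), np.int64(254)), (np.int64(255), np.int64(255), np.int64(255)), (np.int64(255), np.int64(255), np.int64(253))]
[370 175  10 115 813] [373.69495695 223.82164822] ((524.6493530273438, 308.6700439453125), (98.48638916015625, 7.360915660858154), 82.17030334472656)
[382 175  82  11 780] [422.02307692 179.30128205] ((568.6324462890625, 346.6705322265625), (7.968390464782715, 65.40169525146484), 79.96797943115234)
[ 381  193   95   47 3607] [426.22789021 215.58663709] ((569.2760009765625, 316.3320007324219), (38.64325714111328, 75.88648986816406), 79.9515609741211)
[ 386  252   83   23 1755] [426.97094017 263.02792023] ((565.2496948242188, 275.6706237792969), (19.585918426513672, 69.15376281738281), 81.13027954101562)
```

Run:
```python
from h import *
from m import *
import pickle
f=pickle.load(open("w1.pkl","rb"))
a=f["frame"].astype(int)
m=((a.min(2)>=252)).astype(np.uint8);k=np.zeros_like(m);k[175:290,370:478]=1;m*=k
m=cv2.morphologyEx(m,cv2.MORPH_OPEN,np.ones((5,5)))
n,l,s,c=cv2.connectedComponentsWithStats(m)
for i in range(1,n):
    if s[i,4]>200:
        cn,_=cv2.findContours((l==i).astype(np.uint8),0,2);cn=max(cn,key=cv2.contourArea)
        w=np.array([ray(f,*q[0],58)[:2] for q in cn],np.float32);print(s[i],c[i],cv2.minAreaRect(w))
plan([565.3,274.6,120],80); plan([565.3,274.6,40],80)
```

```text
[ 400  194   75   24 1661] [436.18061409 205.4551475 ] ((577.9398193359375, 323.9028625488281), (18.688867568969727, 60.68364334106445), 81.11822509765625)
[ 387  253   72   21 1434] [422.85704324 263.07670851] ((561.4185180664062, 276.4530334472656), (18.034727096557617, 60.693607330322266), 79.94776153564453)
 [0.0, 0.0, -0.0004, -0.1976, 0.4603, 0.5505]
 [0.0, 0.0, -0.0004, -0.1976, 0.4603, 0.9505]
```

Emit:
arm_command:
  commands:
    - [0,0,0,-0.1,0.23,0.2,1]
    - [0,0,0,-0.197,0.46,0.4,1]
    - [0,0,0,-0.197,0.46,0.55,1]
    - [0,0,0,-0.197,0.46,0.55,1]
    - [0,0,0,-0.197,0.46,0.7,1]
    - [0,0,0,-0.197,0.46,0.85,1]
    - [0,0,0,-0.197,0.46,0.95,1]
    - [0,0,0,-0.197,0.46,0.95,1]

```text
t: 3.2
tcp_pos: [564.0, 275.0, 39.3]
eef_rot: [-3.139, 0.001, 1.395]
force: [0.1, -0.2, 0.9]
opening: 85.2
finger_force: 0.0
```

Emit:
arm_command:
  commands:
    - [0,0,0,0,0,0,0.7]
    - [0,0,0,0,0,0,0.7]
    - [0,0,0,0,0,0,0.7]
    - [0,0,0,0,0,0,0.7]
    - [0,0,0,0,0,0,0.7]
    - [0,0,0,0,0,0,0.7]
    - [0,0,0,0,0,0,0.7]
    - [0,0,0,0,0,0,0.7]
  squeeze: 50

```text
t: 4.2
tcp_pos: [566.9, 275.5, 42.2]
eef_rot: [3.139, -0.002, 1.394]
force: [-0.3, 0.4, 5.8]
opening: 68.6
finger_force: 59.2
```

Emit:
arm_command:
  commands:
    - [0,0,0,0,0,-0.1,0.7]
    - [0,0,0,0,0,-0.2,0.7]
    - [0,0,0,0,0,-0.3,0.7]
    - [0,0,0,0,0,-0.45,0.7]
    - [0,0,0,0,0,-0.6,0.7]
    - [0,0,0,0,0,-0.6,0.7]
    - [0,0,0,0,0,-0.6,0.7]
    - [0,0,0,0,0,-0.6,0.7]

```text
t: 5.2
tcp_pos: [563.9, 274.3, 158.0]
eef_rot: [-3.138, 0.002, 1.394]
force: [0.2, -0.1, -1.9]
opening: 68.3
finger_force: 59.4
```

Run:
```python
from m import *
did([0,0,0,-.197,.46,.95]); did([0,0,0,0,0,-.6])
print(rd()[0])
plan([520,90,140],107); r=plan([490,20,110],107); plan([490,20,110],107,58,pre=r)
from h import *
print(sensors.observe()["opening"])
```

```text
[565.25504095 274.72607399 160.1       ]
 [0.0, 0.0, -0.0754, -0.9491, -0.06, 0.1005]
 [0.0, 0.0, -0.0754, -1.32, -0.1459, 0.2505]
 [0.0, 0.1611, 0.0, 0.0, 0.0, 0.0]
68.32098112414823
```

Emit:
arm_command:
  commands:
    - [0,0,-0.02,-0.25,-0.02,0.02,0.7]
    - [0,0,-0.04,-0.5,-0.03,0.05,0.7]
    - [0,0,-0.06,-0.75,-0.05,0.08,0.7]
    - [0,0,-0.075,-1,-0.06,0.1,0.7]
    - [0,0,-0.075,-1,-0.06,0.1,0.7]
    - [0,0,-0.075,-1,-0.06,0.1,0.7]
    - [0,0,-0.075,-1,-0.06,0.1,0.7]
    - [0,0,-0.075,-1,-0.06,0.1,0.7]

```text
t: 6.2
tcp_pos: [518.6, 81.1, 140.1]
eef_rot: [3.141, -0.0, 1.867]
force: [-0.7, -0.4, -1.4]
opening: 68.9
finger_force: 59.4
```

Run:
```python
from m import *
did([0,0,-.075,-1,-.06,.1])
print(rd()[0]); plan([490,20,60],107,58)
```

```text
[518.19575921  79.97129484 140.1       ]
 [0.0002, 0.1611, -0.0004, -0.2461, -0.2218, 0.4005]
```

Emit:
arm_command:
  commands:
    - [0,0.025,0,-0.06,-0.05,0.1,0.7]
    - [0,0.05,0,-0.12,-0.1,0.2,0.7]
    - [0,0.075,0,-0.18,-0.16,0.3,0.7]
    - [0,0.1,0,-0.246,-0.222,0.4,0.7]
    - [0,0.13,0,-0.246,-0.222,0.4,0.7]
    - [0,0.161,0,-0.246,-0.222,0.4,0.7]
    - [0,0.161,0,-0.246,-0.222,0.4,0.7]
    - [0,0.161,0,-0.246,-0.222,0.4,0.7]

```text
t: 7.2
tcp_pos: [490.5, 20.4, 60.0]
eef_rot: [3.141, -1.009, 1.866]
force: [0.6, 0.7, -1.8]
opening: 68.9
finger_force: 59.5
```

Run:
```python
from m import *
did([0,.161,0,-.246,-.222,.4])
p,R=rd();print(p,R.as_euler("xyz"))
from h import *
o=sensors.observe();print(o["tcp_pos"],o["eef_rot"],o["joints"])
plan([490,20,25],107,58)
f=grab_frame("scene");c=cv2.resize(f["frame"][100:340,230:430],None,fx=2.5,fy=2.5)[...,::-1];cv2.imwrite("pics/s2.png",c)
```

```text
[489.96285775  20.01378259  60.1       ] [ 3.14159265 -1.01159283  1.86487442]
[490.46217382  20.40566832  60.03746894] [ 3.14138503 -1.00944092  1.86608728] [-0.48786187  0.61552583  1.76922389  0.64379815  1.59377239 -1.06243933]
 [0.0004, 0.0001, -0.0002, -0.1488, 0.0002, 0.093]
```

View pics/s2.png

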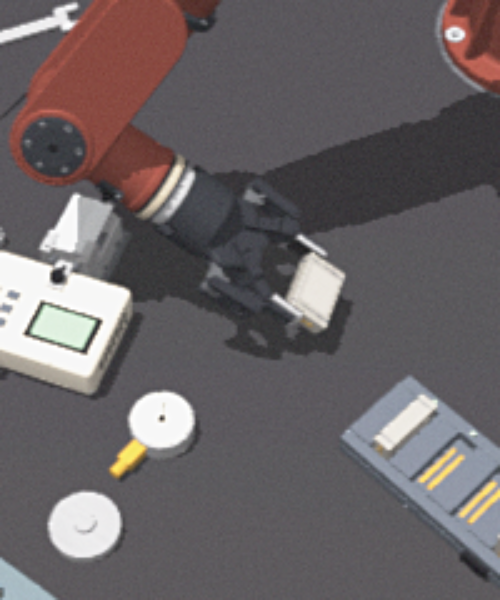

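The pack hangs tilted between the fingers over clear bench. I'll lower it and release.

Emit:
arm_command:
  commands:
    - [0,0,0,-0.05,0,0.031,0.7]
    - [0,0,0,-0.1,0,0.062,0.7]
    - [0,0,0,-0.13,0,0.082,0.7]
    - [0,0,0,-0.155,0,0.098,0.7]
    - [0,0,0,-0.155,0,0.098,0.7]
    - [0,0,0,-0.155,0,0.098,1]
    - [0,0,0,-0.155,0,0.098,1]
    - [0,0,0,-0.155,0,0.098,1]

```text
t: 8.25
tcp_pos: [490.1, 20.2, 23.4]
eef_rot: [3.141, -1.011, 1.865]
force: [0.4, -0.2, 0.7]
opening: 85.2
finger_force: 0.0
```

Run:
```python
from m import *
did([0,0,0,-.155,0,.098])
print(rd()[0])
r=plan([490,20,110],107,58); plan([490,20,130],17)
```

```text
[489.91397591  20.17518364  23.42396477]
 [0.0004, 0.0001, -0.0002, 0.3664, 0.0002, -0.2305]
 [-0.1252, -0.1256, 0.2261, 0.4512, 0.0002, -0.2835]
```

Emit:
arm_command:
  commands:
    - [0,0,0,0.12,0,-0.077,1]
    - [0,0,0,0.3,0,-0.19,1]
    - [0,0,0,0.5,0,-0.32,1]
    - [0,-0.03,0,0.6,0,-0.38,1]
    - [0,-0.06,0,0.6,0,-0.38,1]
    - [0,-0.09,0,0.6,0,-0.38,1]
    - [0,-0.12,0,0.6,0,-0.38,1]
    - [0,-0.15,0,0.6,0,-0.38,1]

```text
t: 9.25
tcp_pos: [490.8, 19.3, 166.8]
eef_rot: [3.139, -0.068, 1.865]
force: [1.0, 0.0, -1.1]
opening: 85.3
finger_force: 0.0
```

Run:
```python
from m import *
did([0,-.15,0,.6,0,-.38])
print(rd()[0])
plan([480,10,180],17)
```

```text
[490.13489991  19.44572322 165.46416711]
 [-0.0086, -0.0086, 0.2495, -0.0254, -0.0622, -0.0746]
```

Emit:
arm_command:
  commands:
    - [-0.001,-0.001,0.03,0,0,0,1]
    - [-0.002,-0.002,0.06,-0.01,-0.02,-0.02,1]
    - [-0.003,-0.003,0.09,-0.01,-0.03,-0.04,1]
    - [-0.004,-0.004,0.12,-0.02,-0.04,-0.06,1]
    - [-0.005,-0.005,0.15,-0.025,-0.062,-0.075,1]
    - [-0.006,-0.006,0.18,-0.025,-0.062,-0.075,1]
    - [-0.007,-0.007,0.21,-0.025,-0.062,-0.075,1]
    - [-0.0086,-0.0086,0.2495,-0.025,-0.062,-0.075,1]

```text
t: 10.25
tcp_pos: [479.7, 10.2, 180.0]
eef_rot: [-3.133, -0.002, 0.36]
force: [-0.5, 0.9, 0.1]
opening: 85.5
finger_force: 0.0
```

Run:
```python
from m import *
did([-.0086,-.0086,.2495,-.025,-.062,-.075])
from h import *
import pickle
f=grab_frame("wrist");save(f,"w2.png");pickle.dump(f,open("w2.pkl","wb"))
print(sensors.observe()["tcp_pos"])
a=f["frame"].astype(int); m=((a.min(2)>=235)).astype(np.uint8)
m=cv2.morphologyEx(m,cv2.MORPH_OPEN,np.ones((5,5)))
n,l,s,c=cv2.connectedComponentsWithStats(m)
for i in range(1,n):
    if s[i,4]>500:
        cn,_=cv2.findContours((l==i).astype(np.uint8),0,2);cn=max(cn,key=cv2.contourArea)
        w=np.array([ray(f,*q[0],20)[:2] for q in cn],np.float32);print(s[i],c[i],cv2.minAreaRect(w))
```

```text
[479.74225351  10.37446085 179.95411805]
[ 574    0   66  153 5393] [608.36621546  97.96161691] ((646.055908203125, -145.40635681152344), (107.84552764892578, 47.00075149536133), 33.485389709472656)
[ 294  171   53   61 2612] [319.4414242  199.21669219] ((494.6639709472656, 15.142488479614258), (47.29347229003906, 39.85421371459961), 20.645782470703125)
```

View pics/w2.png

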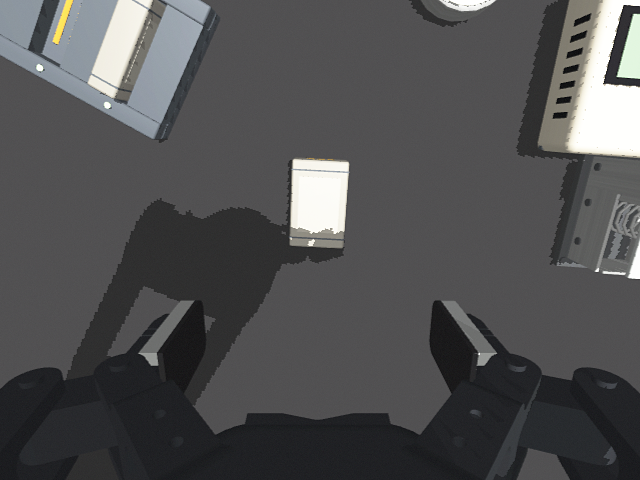

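The pack lies flat at about (319,203), and its near part is shaded. The magazine is at the right edge of the picture.

```bash
cat >> m.py <<'E'
def sync():
    from plant import sensors
    o=sensors.observe(); json.dump(dict(p=list(map(float,o["tcp_pos"])),r=Ro.from_euler("xyz",o["eef_rot"]).as_quat().tolist()),open(S,"w"))
    print("sync",o["tcp_pos"].round(1),o["eef_rot"].round(3),"f",o["force"].round(1))
E
python3 - <<'E'
from m import *
from h import *
import pickle
f=pickle.load(open("w2.pkl","rb"));a=f["frame"].astype(int)
print([a[v,330].tolist() for v in(152,156,158,160,165,225,235,240,244,246,248,252)])
m=((a.min(2)>=105)).astype(np.uint8); k=np.zeros_like(m);k[140:265,270:370]=1;m*=k
m=cv2.morphologyEx(m,cv2.MORPH_OPEN,np.ones((5,5)))
cn,_=cv2.findContours(m,0,2);cn=max(cn,key=cv2.contourArea)
w=np.array([ray(f,*q[0],20)[:2] for q in cn],np.float32);print(cv2.minAreaRect(w),cv2.boundingRect(cn))
f=grab_frame("wrist");sync()
E
```

```text
[[81, 80, 81], [82, 80, 82], [87, 84, 83], [120, 121, 114], [249, 246, 239], [252, 251, 246], [144, 140, 130], [147, 144, 134], [144, 140, 131], [145, 143, 131], [36, 38, 39], [48, 48, 48]]
((496.01678466796875, 16.97709846496582), (61.89952087402344, 43.576229095458984), 17.73175048828125) (290, 159, 59, 80)
sync [479.8  10.4 180. ] [-3.133e+00 -3.000e-03  3.670e-01] f [-0.3 -0.5 -0.7]
```

Run:
```python
from m import *
plan([488.3,14.5,60],17.7);plan([488.3,14.5,11],17.7)
```

```text
[-0.0014, -0.0004, 0.0092, 0.0453, 0.0009, 0.6001]
 [-0.0014, -0.0004, 0.0092, 0.0447, 0.0029, 0.8451]
```

Emit:
arm_command:
  commands:
    - [-0.0014,-0.0004,0.0092,0.045,0,0.2,1]
    - [-0.0014,-0.0004,0.0092,0.045,0.001,0.45,1]
    - [-0.0014,-0.0004,0.0092,0.045,0.001,0.6,1]
    - [-0.0014,-0.0004,0.0092,0.045,0.003,0.7,1]
    - [-0.0014,-0.0004,0.0092,0.045,0.003,0.8,0.8]
    - [-0.0014,-0.0004,0.0092,0.045,0.003,0.845,0.4]
    - [-0.0014,-0.0004,0.0092,0.045,0.003,0.845,0.4]
    - [-0.0014,-0.0004,0.0092,0.045,0.003,0.845,0.4]
  squeeze: 80

```text
t: 11.35
tcp_pos: [489.2, 14.2, 11.6]
eef_rot: [3.141, -0.001, 0.309]
force: [-1.0, -0.3, -2.0]
opening: 41.8
finger_force: 82.9
```

Run:
```python
from m import *
did([-.0014,-.0004,.0092,.045,.003,.845]);print(rd()[0])
from plant import sensors
o=sensors.observe();print(o["tcp_pos"],o["eef_rot"],o["opening"],o["finger_force"],o["force"])
# magazine measure from the earlier pictures
from h import *
import pickle
f=pickle.load(open("w2.pkl","rb"));a=f["frame"]
cv2.imwrite("pics/mag.png",cv2.resize(a[130:300,520:640],None,fx=3.5,fy=3.5,interpolation=2)[...,::-1])
```

```text
[488.3675776   14.51494067  11.01175857]
[489.23618801  14.1506917   11.64434462] [ 3.14056000e+00 -1.24024695e-03  3.09077357e-01] 41.802629020270956 82.93483257293701 [-0.99720126 -0.30081773 -1.98021252]
```

Run:
```python
from m import *
plan([489,-185,150],17)
r=[0,0,0,0,0,-.7];plan([490,-235,150],17,pre=r)
```

```text
[0.0, 0.0, 0.0019, -0.3003, 0.9515, -0.6947]
 [0.0, 0.0, 0.0019, -0.3715, 1.1912, 0.0054]
```

Emit:
arm_command:
  commands:
    - [0,0,0,0,0,-0.2,0.4]
    - [0,0,0,0,0,-0.45,0.4]
    - [0,0,0.001,-0.08,0.25,-0.69,0.4]
    - [0,0,0.002,-0.16,0.5,-0.69,0.4]
    - [0,0,0.002,-0.24,0.75,-0.69,0.4]
    - [0,0,0.002,-0.32,1,-0.69,0.4]
    - [0,0,0.002,-0.32,1,-0.69,0.4]
    - [0,0,0.002,-0.32,1,-0.69,0.4]

```text
t: 12.35
tcp_pos: [488.1, -195.4, 149.4]
eef_rot: [-3.142, -0.0, 0.295]
force: [1.1, -0.1, -0.9]
opening: 42.3
finger_force: 83.1
```

Run:
```python
from m import *
did([0,0,.002,-.32,1,-.69]);print(rd()[0],rd()[1].as_euler("xyz"))
from h import *
import pickle
f=grab_frame("wrist");save(f,"w3.png");pickle.dump(f,open("w3.pkl","wb"))
o=sensors.observe();print(o["tcp_pos"],o["eef_rot"],o["opening"],o["force"])
```

```text
[ 488.1880121  -195.43797846  149.06877398] [3.14131024e+00 5.13810669e-06 2.96332438e-01]
[ 488.12550395 -194.77781772  149.18563201] [-3.14140998e+00 -1.65172614e-04  2.96414586e-01] 42.317478271898395 [ 0.2509122  -0.33245045 -1.686905  ]
```

View pics/w3.png

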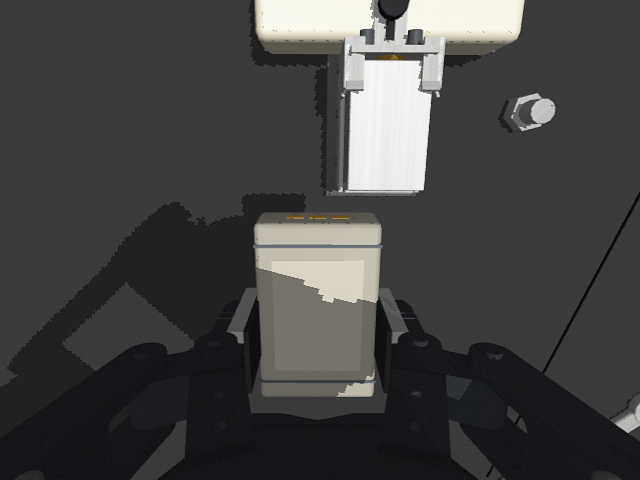

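The view shows the held pack (columns 257–381, front edge at row ~222) and the white follower (columns ~348–430, rows 60–190). The lips are at (355,75) and (432,75), and their noses are at row ~92.

Run:
```python
from m import *
from h import *
import pickle
f=pickle.load(open("w3.pkl","rb"));a=f["frame"].astype(int)
g=a.sum(2)//3
print("row140",g[140,325:360].tolist(),g[140,418:440].tolist())
print("row80",g[80,335:372].tolist(),g[80,412:450].tolist())
print("col390",g[180:200,390].tolist()); print("col355",g[80:100,355].tolist(),g[80:100,432].tolist())
print("pack row300",g[300,245:270].tolist(),g[300,370:395].tolist()); print("col320",g[205:250:2,320].tolist(),g[360:410:2,300].tolist())
```

```text
row140 [32, 39, 57, 53, 56, 53, 54, 56, 52, 53, 54, 60, 67, 66, 79, 112, 110, 112, 101, 53, 54, 56, 51, 80, 163, 230, 239, 236, 236, 237, 238, 239, 241, 240, 238] [240, 239, 238, 238, 240, 240, 238, 240, 240, 200, 38, 58, 57, 58, 60, 57, 59, 59, 57, 58, 58, 59]
row80 [55, 57, 60, 64, 69, 69, 67, 63, 104, 185, 211, 219, 221, 215, 194, 197, 194, 193, 191, 192, 192, 193, 193, 192, 193, 195, 188, 173, 218, 240, 242, 241, 242, 241, 242, 244, 245] [239, 240, 240, 240, 242, 242, 242, 245, 231, 95, 188, 212, 209, 208, 209, 206, 203, 202, 201, 204, 206, 201, 201, 203, 205, 220, 238, 232, 207, 188, 80, 54, 57, 59, 57, 58, 61, 58]
col390 [233, 234, 234, 234, 233, 233, 233, 233, 234, 224, 139, 204, 168, 124, 94, 96, 55, 56, 58, 58]
col355 [192, 179, 182, 182, 178, 179, 182, 185, 188, 107, 65, 143, 147, 237, 244, 241, 240, 240, 240, 240] [206, 179, 181, 183, 179, 179, 182, 184, 190, 161, 82, 71, 56, 57, 54, 53, 53, 54, 57, 51]
pack row300 [79, 80, 80, 80, 81, 80, 81, 79, 82, 73, 14, 10, 50, 97, 98, 101, 100, 102, 102, 101, 100, 102, 101, 101, 99] [190, 190, 190, 188, 186, 178, 162, 107, 15, 13, 49, 94, 91, 88, 80, 80, 80, 77, 84, 90, 92, 91, 90, 90, 82]
col320 [59, 57, 58, 58, 80, 71, 75, 82, 82, 121, 164, 179, 189, 189, 189, 188, 188, 189, 188, 191, 109, 115, 190] [114, 113, 113, 113, 114, 106, 102, 100, 100, 100, 64, 61, 102, 102, 98, 101, 100, 100, 85, 57, 59, 59, 57, 56, 59]
```

Run:
```python
import cv2
a=cv2.imread("pics/w3.png")[20:240,240:460]
cv2.imwrite("pics/w3c.png",cv2.resize(a,None,fx=2.7,fy=2.7,interpolation=cv2.INTER_NEAREST))
```

```text
(no output)
```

View pics/w3c.png

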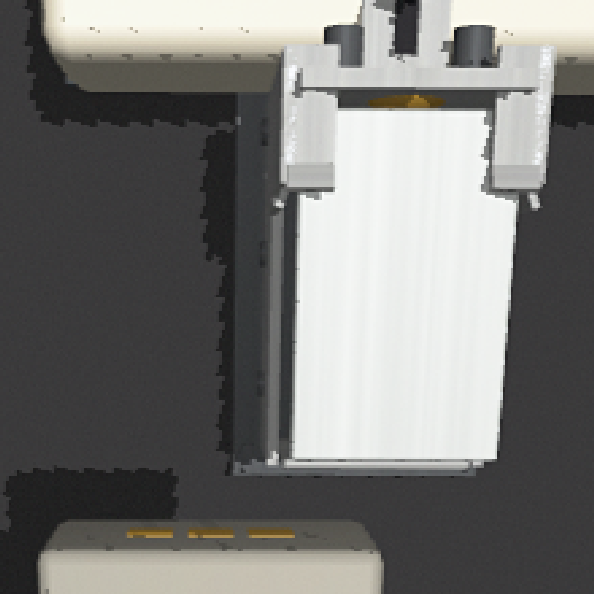

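Run:
```python
from m import *
from h import *
import pickle
f=pickle.load(open("w3.pkl","rb"));g=f["frame"].astype(float).mean(2)
L=[];Rr=[]
for v in range(100,184):
    r=g[v]; l=next(u for u in range(390,320,-1) if r[u]<150); L.append(ray(f,l+1-(150-r[l])/(r[l+1]-r[l])*0+ (150-r[l])/(r[l+1]-r[l])-1,v,66)[:2])
    q=next(u for u in range(390,460) if r[u]<150); Rr.append(ray(f,q-1+(r[q-1]-150)/(r[q-1]-r[q]),v,66)[:2])
fits=[]
for P in(L,Rr):
    P=np.array(P); vx,vy,x,y=cv2.fitLine(P.astype(np.float32),2,0,.01,.01).ravel(); s=np.sign(vx); fits.append((np.array([x,y]),np.array([vx,vy])*s)); print(x,y,np.degrees(np.arctan2(vy*s,vx*s)))
d=(fits[0][1]+fits[1][1]);d/=np.linalg.norm(d);n=np.array([-d[1],d[0]]);yaw=np.degrees(np.arctan2(d[1],d[0]))
print("yaw",yaw,"width",n@(fits[0][0]-fits[1][0]))
mid=n@(fits[0][0]+fits[1][0])/2
front=np.mean([d@ray(f,u,189.3,66)[:2] for u in range(360,415)])
noses=[d@ray(f,u,89.3,66)[:2] for u in(355,432)]
print("front s",front,"noses",noses,"rear col", [d@ray(f,392,v,66)[:2] for v in (57,60)])
for s in (np.mean(noses)-11.5,front+34.5): print("origin",d*s+n*mid)
gr=[ray(f,u,89.3,66)[:2] for u in(354,432)]
print("lip mid lateral",[n@ray(f,u,80,66)[:2]-mid for u in(343,362.5,421,449.5)])
# pack in hand, top plane ~158
o=sensors.observe();tc=o["tcp_pos"];ty=o["eef_rot"][2];dx=np.array([np.cos(ty),np.sin(ty)]);dn=np.array([-dx[1],dx[0]])
for z in (157,159):
  for u,v in((256.5,240),(381.5,240),(256.5,300),(377,300),(320,223)): w=ray(f,u,v,z)[:2]-tc[:2];print(z,u,v,dx@w,dn@w)
```

```text
553.1726 -193.59763 16.65369
565.734 -234.95378 16.584667
yaw 16.619179 width 43.221256
front s 448.5842793465772 noses [np.float64(501.85130582816106), np.float64(502.052482044604)] rear col [np.float64(517.67703602508), np.float64(516.2444080740999)]
origin [ 574.45293108 -209.79865218]
origin [ 567.39308445 -211.90585746]
lip mid lateral [np.float64(25.556799249122378), np.float64(15.245620153768073), np.float64(-15.691974142886522), np.float64(-30.76634041084111)]
157 256.5 240 32.62701269390766 20.49232868522109
157 381.5 240 32.55361662273491 -22.402273616449946
157 256.5 300 10.18814321172457 21.50751645079243
157 377 300 10.108726174405657 -21.789946921995785
157 320 223 38.58627152373115 -1.2927154406407233
159 256.5 240 33.20518675842222 20.16054074014187
159 381.5 240 33.13296110014101 -22.0500413583502
159 256.5 300 11.12413945522485 21.159539780223046
159 377 300 11.045988844334609 -21.44747915190804
159 320 223 39.06941606898575 -1.2771074545387666
```

Run:
```python
from m import *
from h import *
import pickle
f=pickle.load(open("w3.pkl","rb"));g=f["frame"].astype(float).mean(2)
yaw=np.radians(16.62);d=np.array([np.cos(yaw),np.sin(yaw)]);n=np.array([-d[1],d[0]])
print("sill s", [d@ray(f,390,v,43)[:2]-490.45 for v in(190,191,192,194,196)])
gx=cv2.Sobel(cv2.GaussianBlur(g,(3,3),0),cv2.CV_64F,1,0)
for u0,u1 in((250,262),(373,386)):
    P=[]
    for v in range(244,300):
        k=np.abs(gx[v,u0:u1]);k=k*(k>0.4*k.max());u=(k*np.arange(u0,u1)).sum()/k.sum()
        P.append(ray(f,u,v,158)[:2])
    vx,vy,x,y=cv2.fitLine(np.array(P,np.float32),2,0,.01,.01).ravel();print(x,y,np.degrees(np.arctan(vy/vx)),n@[x,y])
tc=np.array([488.13,-195.1]);print("tcp lat",n@tc)
O=np.array([574.45,-209.8])
for x,z in((-31,110),(-31,80),(-31,54)):
    p=O+d*x+n*0.35; plan([*p,z],16.62)
```

```text
sill s [np.float64(-45.74087279566868), np.float64(-46.37480258587857), np.float64(-47.00964991403123), np.float64(-48.28210516387662), np.float64(-49.55825456254439)]
502.43597 -168.33142 17.241495 -305.00718226209386
514.8986 -209.39812 16.304987 -347.9228284089837
tcp lat -326.56560912443126
 [0.0, 0.0, 0.001, 0.2366, 0.1919, 0.1954]
 [0.0, 0.0, 0.001, 0.2366, 0.1918, 0.3454]
 [0.0, 0.0, 0.001, 0.2366, 0.1918, 0.4754]
```

Emit:
arm_command:
  commands:
    - [0,0,0,0.12,0.1,0.1,0.4]
    - [0,0,0.001,0.2366,0.193,0.195,0.4]
    - [0,0,0.001,0.2366,0.193,0.195,0.4]
    - [0,0,0.001,0.2366,0.193,0.27,0.4]
    - [0,0,0.001,0.2366,0.193,0.345,0.4]
    - [0,0,0.001,0.2366,0.193,0.375,0.4]
    - [0,0,0.001,0.2366,0.193,0.405,0.4]
    - [0,0,0.001,0.2366,0.193,0.435,0.4]
  squeeze: 110

```text
t: 13.4
tcp_pos: [544.8, -218.8, 62.9]
eef_rot: [3.142, 0.0, 0.289]
force: [-4.0, 2.8, 5.5]
opening: 41.4
finger_force: 116.8
```

Run:
```python
from m import *
did([0,0,.001,.2366,.193,.435]);print(rd()[0],rd()[1].as_euler("xyz"))
from h import *
o=sensors.observe();print(o["tcp_pos"],o["eef_rot"],o["opening"],o["force"],o["torque"])
```

```text
[ 544.72402326 -218.56105822   62.07943541] [3.14131022e+00 3.36357162e-06 2.90049252e-01]
[ 544.76351876 -218.76989438   62.91124387] [3.14155760e+00 1.29361920e-04 2.89442649e-01] 41.40858281839269 [-4.03626573  2.81949613  5.52305136] [0.40788958 0.59656083 0.03635878]
```

Emit:
arm_command:
  commands:
    - [0,0,0,0,0,0.015,0.4]
    - [0,0,0,0,0,0.03,0.4]
    - [0,0,0,0,0,0.042,0.4]
    - [0,0,0,0,0,0.042,0.4]
    - [0,0,0,0,0,0.042,0.4]
    - [0,0,0,0,0,0.042,0.4]
    - [0,0,0,0,0,0.042,0.4]
    - [0,0,0,0,0,0.042,0.4]

```text
t: 14.4
tcp_pos: [544.7, -218.8, 54.9]
eef_rot: [-3.141, 0.0, 0.289]
force: [-3.3, 2.6, 7.6]
opening: 41.5
finger_force: 116.9
```

Run:
```python
from m import *
did([0,0,0,0,0,.042]);print(rd()[0])
from h import *
import pickle
f=grab_frame("wrist");pickle.dump(f,open("w4.pkl","wb"))
o=sensors.observe();print(o["tcp_pos"],o["eef_rot"],o["opening"],o["force"],o["torque"])
cv2.imwrite("pics/w4.png",cv2.resize(f["frame"][120:420,200:440],None,fx=2,fy=2)[...,::-1])
```

```text
[ 544.72467471 -218.56333969   53.67943575]
[ 544.79056997 -218.8292515    54.96497099] [-3.14154420e+00  2.37892451e-04  2.89357732e-01] 41.50598622916327 [-3.01821489  2.10691677  6.91267984] [0.42870023 0.68273942 0.08155493]
```

View pics/w4.png

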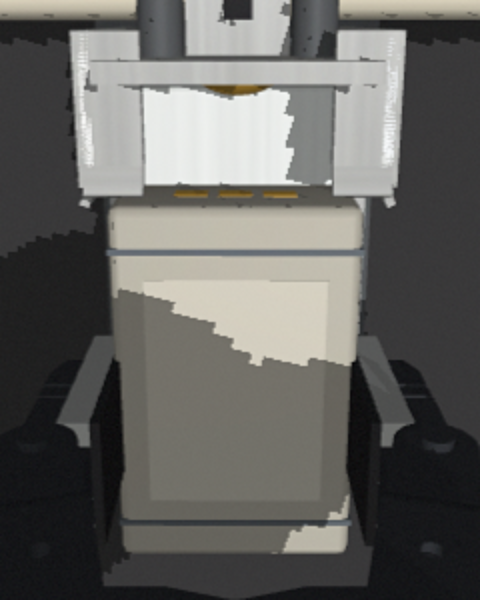

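The pack nose sits between and just in front of the lips. The pack spans zoomed columns 107–362, while the lips centre near 238, so it's about 0.5 mm to the left. I'll nudge it right and start the slide.

Emit:
arm_command:
  commands:
    - [0,0,0,0,0.002,0,0.4]
    - [0,0,0,0.005,0.002,0,0.4]
    - [0,0,0,0.01,0.002,0,0.4]
    - [0,0,0,0.015,0.002,0,0.4]
    - [0,0,0,0.02,0.002,0,0.4]
    - [0,0,0,0.025,0.002,0,0.4]
    - [0,0,0,0.03,0.002,0,0.4]
    - [0,0,0,0.03,0.002,0,0.4]

```text
t: 15.45
tcp_pos: [551.1, -218.6, 55.3]
eef_rot: [3.139, -0.0, 0.29]
force: [-2.5, -1.0, 6.0]
opening: 41.5
finger_force: 116.9
```

```bash
cat > st.py <<'E'
import sys,json
from m import *
from plant import sensors
did(json.loads(sys.argv[1]))
o=sensors.observe();p,R=rd();y=np.radians(16.62);d=np.array([np.cos(y),np.sin(y)]);n=np.array([-d[1],d[0]]);O=np.array([574.45,-209.8])
a=lambda v:(round(d@v[:2],2),round(n@v[:2],2),round(v[2],2))
print("cmd",a(np.r_[p[:2]-O,p[2]]),"meas",a(np.r_[o["tcp_pos"][:2]-O,o["tcp_pos"][2]]),"F",a(o["force"]),"T",o["torque"].round(2),"rot",o["eef_rot"].round(3),"open",round(o["opening"],2),o["t"])
E
python3 st.py "[0,0,0,0.03,0.002,0]"
```

```text
cmd (np.float64(-24.99), np.float64(-0.3), np.float64(53.68)) meas (np.float64(-24.9), np.float64(-1.72), np.float64(55.32)) F (np.float64(-2.66), np.float64(-0.24), np.float64(6.05)) T [0.1  0.64 0.01] rot [ 3.139 -0.     0.29 ] open 41.55 15.45
```

Emit:
arm_command:
  commands:
    - [0,0,0,0.01,0.002,0,0.4]
    - [0,0,0,0.02,0.002,0,0.4]
    - [0,0,0,0.03,0.002,0,0.4]
    - [0,0,0,0.04,0.002,0,0.4]
    - [0,0,0,0.045,0.002,0,0.4]
    - [0,0,0,0.045,0.002,0,0.4]
    - [0,0,0,0.045,0.002,0,0.4]
    - [0,0,0,0.045,0.002,0,0.4]

```text
t: 16.45
tcp_pos: [559.4, -216.1, 55.1]
eef_rot: [3.14, 0.0, 0.29]
force: [-3.8, 0.4, 6.2]
opening: 41.3
finger_force: 116.9
```

```bash
python3 st.py "[0,0,0,0.045,0.002,0]"
```

```text
cmd (np.float64(-15.99), np.float64(-0.7), np.float64(53.68)) meas (np.float64(-16.19), np.float64(-1.75), np.float64(55.1)) F (np.float64(-3.49), np.float64(1.46), np.float64(6.2)) T [ 0.15  0.71 -0.01] rot [3.14 0.   0.29] open 41.31 16.45
```

Emit:
arm_command:
  commands:
    - [0,0,0,0.003,0,0,0.4]
    - [0,0,0,0.006,0,0,0.4]
    - [0,0,0,0.009,0,0,0.4]
    - [0,0,0,0.012,0,0,0.4]
    - [0,0,0,0.0125,0,0,0.4]
    - [0,0,0,0.0125,0,0,0.4]
    - [0,0,0,0.0125,0,0,0.4]
    - [0,0,0,0.0125,0,0,0.4]

```text
t: 17.45
tcp_pos: [561.6, -215.5, 55.1]
eef_rot: [3.14, 0.001, 0.29]
force: [-4.1, 0.1, 6.8]
opening: 41.2
finger_force: 116.9
```

```bash
python3 st.py "[0,0,0,0.0125,0,0]"
```

```text
cmd (np.float64(-13.49), np.float64(-0.7), np.float64(53.68)) meas (np.float64(-13.89), np.float64(-1.76), np.float64(55.11)) F (np.float64(-3.88), np.float64(1.26), np.float64(6.77)) T [0.15 0.79 0.04] rot [3.14e+00 1.00e-03 2.90e-01] open 41.24 17.45
```

Emit:
arm_command:
  commands:
    - [0,0,0,0.003,0,0,0.4]
    - [0,0,0,0.006,0,0,0.4]
    - [0,0,0,0.008,0,0,0.4]
    - [0,0,0,0.01,0,0,0.4]
    - [0,0,0,0.01,0,0,0.4]
    - [0,0,0,0.01,0,0,0.4]
    - [0,0,0,0.01,0,0,0.4]
    - [0,0,0,0.01,0,0,0.4]

```text
t: 18.45
tcp_pos: [563.3, -215.0, 55.0]
eef_rot: [3.14, 0.002, 0.29]
force: [-4.2, 0.3, 7.5]
opening: 41.7
finger_force: 116.9
```

```bash
python3 st.py "[0,0,0,0.01,0,0]"
```

```text
cmd (np.float64(-11.49), np.float64(-0.7), np.float64(53.68)) meas (np.float64(-12.19), np.float64(-1.74), np.float64(55.03)) F (np.float64(-3.94), np.float64(1.47), np.float64(7.47)) T [0.07 0.8  0.04] rot [3.14e+00 2.00e-03 2.90e-01] open 41.68 18.45
```

Emit:
arm_command:
  commands:
    - [0,0,0,0.003,0,0,0.4]
    - [0,0,0,0.006,0,0,0.4]
    - [0,0,0,0.008,0,0,0.4]
    - [0,0,0,0.01,0,0,0.4]
    - [0,0,0,0.01,0,0,0.4]
    - [0,0,0,0.01,0,0,0.4]
    - [0,0,0,0.01,0,0,0.4]
    - [0,0,0,0.01,0,0,0.4]

```text
t: 19.45
tcp_pos: [565.0, -214.5, 55.0]
eef_rot: [3.14, 0.002, 0.29]
force: [-4.5, -0.3, 8.0]
opening: 41.5
finger_force: 117.0
```

```bash
python3 st.py "[0,0,0,0.01,0,0]"
```

```text
cmd (np.float64(-9.49), np.float64(-0.7), np.float64(53.68)) meas (np.float64(-10.42), np.float64(-1.77), np.float64(54.99)) F (np.float64(-4.37), np.float64(0.96), np.float64(7.99)) T [0.   0.89 0.06] rot [3.14e+00 2.00e-03 2.90e-01] open 41.5 19.45
```

Emit:
arm_command:
  commands:
    - [0,0,0,0.003,0,0,0.4]
    - [0,0,0,0.006,0,0,0.4]
    - [0,0,0,0.008,0,0,0.4]
    - [0,0,0,0.01,0,0,0.4]
    - [0,0,0,0.01,0,0,0.4]
    - [0,0,0,0.01,0,0,0.4]
    - [0,0,0,0.01,0,0,0.4]
    - [0,0,0,0.01,0,0,0.4]

```text
t: 20.45
tcp_pos: [565.4, -214.3, 54.8]
eef_rot: [3.141, 0.006, 0.29]
force: [-9.4, -2.9, 8.7]
opening: 41.2
finger_force: 117.1
```

```bash
python3 st.py "[0,0,0,0.01,0,0]"
```

```text
cmd (np.float64(-7.49), np.float64(-0.7), np.float64(53.68)) meas (np.float64(-10.01), np.float64(-1.74), np.float64(54.83)) F (np.float64(-9.8), np.float64(-0.09), np.float64(8.65)) T [-0.23  1.45  0.07] rot [3.141 0.006 0.29 ] open 41.2 20.45
```

The pack is home: it stalled at TCP x ≈ -10 with a force step of about 5.5 N. I'll ease it up to the lips while still pushing, then release.

Emit:
arm_command:
  commands:
    - [0,0,0,0,0,-0.006,0.4]
    - [0,0,0,0,0,-0.012,0.4]
    - [0,0,0,0,0,-0.018,0.4]
    - [0,0,0,0,0,-0.018,0.4]
    - [0,0,0,0,0,-0.018,0.4]
    - [0,0,0,0,0,-0.018,0.65]
    - [0,0,0,0,0,-0.018,0.65]
    - [0,0,0,0,0,-0.018,0.65]

```text
t: 21.45
tcp_pos: [568.4, -213.0, 58.0]
eef_rot: [3.14, -0.002, 0.29]
force: [0.6, -0.6, 0.1]
opening: 55.6
finger_force: 0.0
```

```bash
python3 st.py "[0,0,0,0,0,-0.018]"
python3 - <<'E'
from m import *
plan([489,-185,150],17,name="view"); p=rd()[0]; plan([p[0],p[1],170],16.6,name="up")
E
```

```text
cmd (np.float64(-7.49), np.float64(-0.69), np.float64(57.28)) meas (np.float64(-6.69), np.float64(-1.39), np.float64(57.97)) F (np.float64(0.43), np.float64(-0.71), np.float64(0.1)) T [ 0.02  0.04 -0.  ] rot [ 3.14e+00 -2.00e-03  2.90e-01] open 55.61 21.45
view [0.0, 0.0, -0.0011, -0.3365, -0.2444, -0.4637]
up [0.0, 0.0, 0.0001, 0.0, 0.0002, -0.5636]
```

Emit:
arm_command:
  commands:
    - [0,0,0,0,0,-0.2,0.65]
    - [0,0,0,0,0,-0.4,0.65]
    - [0,0,0,-0.1,-0.05,-0.46,0.8]
    - [0,0,0,-0.25,-0.15,-0.46,1]
    - [0,0,0,-0.33,-0.24,-0.46,1]
    - [0,0,0,-0.33,-0.24,-0.46,1]
    - [0,0,0,-0.33,-0.24,-0.46,1]
    - [0,0,0,-0.33,-0.24,-0.46,1]

```text
t: 22.45
tcp_pos: [491.9, -186.3, 149.8]
eef_rot: [3.14, -0.001, 0.29]
force: [0.1, -0.2, -1.0]
opening: 85.3
finger_force: 0.0
```

```bash
python3 st.py "[0,0,0,-0.33,-0.24,-0.46]"
python3 - <<'E'
from m import *
from h import *
import pickle
f=grab_frame("wrist");save(f,"w5.png");pickle.dump(f,open("w5.pkl","wb"))
yaw=np.radians(16.62);d=np.array([np.cos(yaw),np.sin(yaw)]);n=np.array([-d[1],d[0]]);O=np.array([574.45,-209.8])
x=lambda u,v,z=66:((ray(f,u,v,z)[:2]-O)@d,(ray(f,u,v,z)[:2]-O)@n)
g=f["frame"].astype(float).mean(2)
for X,Y in((-20,0),(-41,0),(-41,22),(-20,22),(-20,-22),(20,0)): print(X,Y,proj(f,[*(O+d*X+n*Y),66]).round(1))
c=proj(f,[*(O+d*-30),66]).astype(int);u,v=c
col=g[v:v+60,u];print("col",v,col.astype(int).tolist())
print("row",u-80,g[v,u-80:u-40].astype(int).tolist(),u+30,g[v,u+30:u+70].astype(int).tolist())
c2=proj(f,[*(O+d*24),66]).astype(int); print("up col",c2[1]-25,g[c2[1]-25:v,c2[0]].astype(int).tolist())
E
```

```text
cmd (np.float64(-73.49), np.float64(47.33), np.float64(149.27)) meas (np.float64(-72.41), np.float64(46.11), np.float64(149.8)) F (np.float64(0.07), np.float64(-0.22), np.float64(-0.99)) T [-0.01  0.04 -0.04] rot [ 3.14e+00 -1.00e-03  2.90e-01] open 85.3 22.45
-20 0 [399.6 160.9]
-41 0 [397.5 198.1]
-41 22 [359.3 198.1]
-20 22 [360.4 161. ]
-20 -22 [438.9 160.9]
20 0 [404.   84.4]
col 178 [212, 212, 213, 213, 213, 172, 129, 157, 217, 213, 211, 211, 212, 210, 212, 211, 211, 197, 166, 106, 90, 179, 224, 191, 141, 101, 59, 63, 64, 64, 64, 65, 65, 65, 66, 63, 65, 65, 64, 65, 63, 64, 64, 64, 64, 64, 64, 62, 63, 65, 66, 62, 64, 63, 64, 65, 64, 64, 64, 63]
row 318 [64, 64, 65, 66, 65, 64, 64, 64, 63, 64, 65, 64, 62, 61, 33, 38, 33, 39, 51, 61, 57, 58, 58, 59, 58, 58, 59, 61, 70, 75, 74, 79, 102, 119, 119, 112, 80, 56, 83, 129] 428 [212, 212, 211, 211, 212, 211, 211, 212, 208, 182, 127, 59, 64, 65, 64, 65, 63, 64, 64, 64, 67, 63, 65, 64, 65, 65, 64, 63, 64, 64, 65, 66, 64, 64, 64, 64, 64, 66, 64, 65]
up col 51 [54, 147, 228, 222, 223, 197, 178, 226, 224, 223, 221, 222, 224, 226, 142, 57, 65, 99, 103, 116, 233, 226, 225, 224, 225, 225, 225, 225, 224, 226, 226, 166, 148, 175, 229, 225, 223, 223, 223, 223, 223, 223, 233, 240, 240, 239, 239, 239, 239, 239, 239, 239, 239, 238, 239, 239, 238, 239, 239, 239, 239, 238, 238, 238, 238, 238, 239, 238, 237, 238, 237, 237, 237, 237, 237, 237, 237, 237, 237, 237, 237, 237, 237, 237, 237, 236, 236, 237, 236, 236, 236, 237, 236, 236, 236, 235, 236, 235, 236, 236, 235, 235, 235, 235, 235, 234, 234, 234, 233, 234, 234, 234, 234, 234, 234, 233, 233, 233, 233, 233, 233, 233, 233, 233, 232, 212, 214]
```

View pics/w5.png

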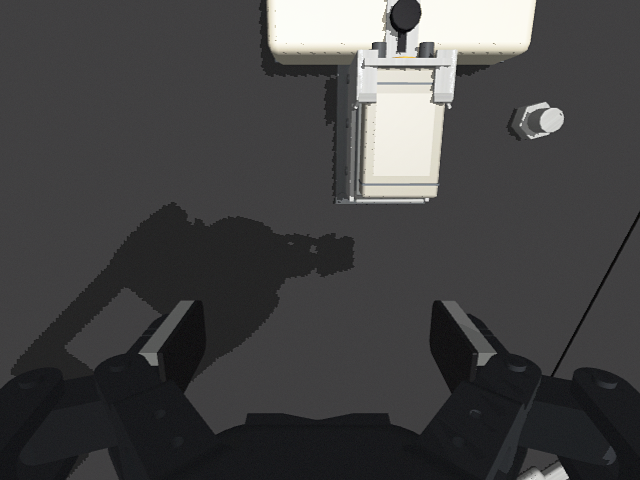

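The picture shows the first pack seated flat under both lips, with its front edge at row 196 (x≈-40). Now for the second pack at about (575,324).

Run:
```python
from m import *
did([0,0,0,.4,-1,0]);did([0,0,0.06,.6,-1,0]);print(rd()[0])
r=plan([575,323.8,130],80);plan([575,323.8,40],80)
```

```text
[567.73951631 255.0278794  149.15259569]
 [0.0, 0.0, -0.2361, 0.0063, -0.3457, 0.0957]
 [0.0, 0.0, -0.2361, 0.0063, -0.3459, 0.5457]
```

Emit:
arm_command:
  commands:
    - [0,0,0,0.1,-0.25,0,1]
    - [0,0,0,0.2,-0.5,0,1]
    - [0,0,0,0.3,-0.75,0,1]
    - [0,0,0,0.4,-1,0,1]
    - [0,0,0,0.4,-1,0,1]
    - [0,0,0,0.4,-1,0,1]
    - [0,0,0,0.4,-1,0,1]
    - [0,0,0,0.4,-1,0,1]

```text
t: 23.5
tcp_pos: [510.4, 27.5, 149.3]
eef_rot: [3.141, -0.0, 0.287]
force: [0.0, -0.4, -0.3]
opening: 85.3
finger_force: 0.0
```

Emit:
arm_command:
  commands:
    - [0,0,0.015,0.15,-0.25,0,1]
    - [0,0,0.03,0.3,-0.5,0,1]
    - [0,0,0.045,0.45,-0.75,0,1]
    - [0,0,0.06,0.6,-1,0,1]
    - [0,0,0.06,0.6,-1,0,1]
    - [0,0,0.06,0.6,-1,0,1]
    - [0,0,0.06,0.6,-1,0,1]
    - [0,0,0.06,0.6,-1,0,1]

```text
t: 24.5
tcp_pos: [568.2, 253.2, 149.2]
eef_rot: [3.141, -0.0, -0.089]
force: [-0.1, -0.1, -0.7]
opening: 85.2
finger_force: 0.0
```

Emit:
arm_command:
  commands:
    - [0,0,-0.03,0,-0.1,0.02,1]
    - [0,0,-0.06,0,-0.2,0.04,1]
    - [0,0,-0.09,0,-0.3,0.06,1]
    - [0,0,-0.12,0.006,-0.346,0.095,1]
    - [0,0,-0.15,0.006,-0.346,0.095,1]
    - [0,0,-0.18,0.006,-0.346,0.095,1]
    - [0,0,-0.21,0.006,-0.346,0.095,1]
    - [0,0,-0.236,0.006,-0.346,0.095,1]

```text
t: 25.5
tcp_pos: [575.6, 322.5, 130.3]
eef_rot: [3.141, 0.001, 1.4]
force: [-0.6, 0.2, -0.5]
opening: 85.5
finger_force: 0.0
```

Run:
```python
from m import *
from h import *
did([0,0,-.236,.006,-.346,.095])
f=grab_frame("wrist");a=f["frame"].astype(int);save(f,"w6.png")
print(rd()[0],rd()[1].as_euler("xyz")[2],sensors.observe()["tcp_pos"],sensors.observe()["eef_rot"])
print("exp",proj(f,(575,323.8,58)))
m=((a.min(2)>=250)).astype(np.uint8)
m=cv2.morphologyEx(m,cv2.MORPH_OPEN,np.ones((5,5)))
n,l,s,c=cv2.connectedComponentsWithStats(m)
for i in range(1,n):
    if s[i,4]>800:
        cn,_=cv2.findContours((l==i).astype(np.uint8),0,2);cn=max(cn,key=cv2.contourArea)
        w=np.array([ray(f,*q[0],58)[:2] for q in cn],np.float32);print(s[i],c[i],cv2.minAreaRect(w))
plan([575,323.8,40],80)
```

```text
[574.9452585  323.85714481 130.13445954] 1.3958898513317055 [575.57877242 322.59324086 130.27723113] [3.14108875e+00 5.44938018e-04 1.40338091e+00]
exp [316.91451491 255.15462863]
[ 278  248   99   22 1675] [327.75820896 259.96537313] ((580.2672729492188, 320.79315185546875), (12.6510591506958, 56.11772155761719), 80.15018463134766)
 [0.0, 0.0, -0.0001, -0.0001, 0.0003, 0.4507]
```

Emit:
arm_command:
  commands:
    - [0,0,0,0,0,0.15,1]
    - [0,0,0,0,0,0.3,1]
    - [0,0,0,0,0,0.4,1]
    - [0,0,0,0,0,0.45,1]
    - [0,0,0,0,0,0.45,1]
    - [0,0,0,0,0,0.45,0.7]
    - [0,0,0,0,0,0.45,0.7]
    - [0,0,0,0,0,0.45,0.7]
  squeeze: 50

```text
t: 26.55
tcp_pos: [575.7, 324.2, 41.9]
eef_rot: [3.141, -0.001, 1.395]
force: [-3.2, 0.2, 6.1]
opening: 69.1
finger_force: 59.3
```

Emit:
arm_command:
  commands:
    - [0,0,0,0,0,0,0.7]
    - [0,0,0,0,0,0,0.7]
    - [0,0,0,0,0,0,0.7]
    - [0,0,0,0,0,-0.15,0.7]
    - [0,0,0,0,0,-0.3,0.7]
    - [0,0,0,0,0,-0.45,0.7]
    - [0,0,0,0,0,-0.6,0.7]
    - [0,0,0,0,0,-0.6,0.7]

```text
t: 27.55
tcp_pos: [578.2, 324.5, 163.9]
eef_rot: [3.134, -0.004, 1.395]
force: [0.6, 0.9, -2.0]
opening: 68.5
finger_force: 58.6
```

Run:
```python
from m import *
did([0,0,0,0,0,.45]); did([0,0,0,0,0,-.6])
print(rd()[0])
did([0,0,-.075,-1,-.06,.1]); print(rd()[0]); r=plan([490,20,60],107,58)
```

```text
[574.94293188 323.86529289 160.13445834]
[528.32436214 128.99949569 140.1837682 ]
 [0.0, 0.1612, -0.0001, -0.4652, -0.3424, 0.4011]
```

Emit:
arm_command:
  commands:
    - [0,0,-0.02,-0.25,-0.02,0.02,0.7]
    - [0,0,-0.04,-0.5,-0.03,0.05,0.7]
    - [0,0,-0.06,-0.75,-0.05,0.08,0.7]
    - [0,0,-0.075,-1,-0.06,0.1,0.7]
    - [0,0,-0.075,-1,-0.06,0.1,0.7]
    - [0,0,-0.075,-1,-0.06,0.1,0.7]
    - [0,0,-0.075,-1,-0.06,0.1,0.7]
    - [0,0,-0.075,-1,-0.06,0.1,0.7]

```text
t: 28.55
tcp_pos: [529.0, 129.7, 140.2]
eef_rot: [3.141, 0.001, 1.868]
force: [-0.8, 0.0, -1.3]
opening: 68.9
finger_force: 58.5
```

Emit:
arm_command:
  commands:
    - [0,0.025,0,-0.15,-0.1,0.1,0.7]
    - [0,0.05,0,-0.3,-0.2,0.2,0.7]
    - [0,0.075,0,-0.4,-0.3,0.3,0.7]
    - [0,0.1,0,-0.465,-0.342,0.4,0.7]
    - [0,0.13,0,-0.465,-0.342,0.4,0.7]
    - [0,0.161,0,-0.465,-0.342,0.4,0.7]
    - [0,0.161,0,-0.465,-0.342,0.4,0.7]
    - [0,0.161,0,-0.465,-0.342,0.4,0.7]

```text
t: 29.55
tcp_pos: [490.8, 20.0, 60.2]
eef_rot: [3.141, -1.009, 1.868]
force: [0.3, -0.0, -0.1]
opening: 68.5
finger_force: 58.6
```

Run:
```python
from m import *
did([0,.161,0,-.465,-.342,.4]); print(rd()[0])
from plant import sensors
o=sensors.observe();print(o["tcp_pos"],o["eef_rot"],o["opening"],o["force"])
plan([490,20,22.5],107,58)
```

```text
[490.06920052  20.05748851  60.21038713]
[490.83979077  20.00395302  60.21984685] [ 3.14083625 -1.00869597  1.86802083] 68.51966031338358 [ 0.33685572 -0.01174492 -0.12216359]
 [0.0, 0.0002, 0.0, -0.1599, -0.0004, 0.0999]
```

Same as before: lower, release, lift and untilt.

Emit:
arm_command:
  commands:
    - [0,0,0,-0.05,0,0.031,0.7]
    - [0,0,0,-0.1,0,0.062,0.7]
    - [0,0,0,-0.13,0,0.082,0.7]
    - [0,0,0,-0.155,0,0.098,0.7]
    - [0,0,0,-0.155,0,0.098,0.7]
    - [0,0,0,-0.155,0,0.098,1]
    - [0,0,0,-0.155,0,0.098,1]
    - [0,0,0,-0.155,0,0.098,1]

```text
t: 30.55
tcp_pos: [490.5, 19.8, 23.8]
eef_rot: [3.141, -1.011, 1.867]
force: [1.1, 0.4, 0.6]
opening: 85.5
finger_force: 0.0
```

Emit:
arm_command:
  commands:
    - [0,0,0,0.12,0,-0.077,1]
    - [0,0,0,0.3,0,-0.19,1]
    - [0,0,0,0.5,0,-0.32,1]
    - [0,-0.03,0,0.6,0,-0.38,1]
    - [0,-0.06,0,0.6,0,-0.38,1]
    - [0,-0.09,0,0.6,0,-0.38,1]
    - [0,-0.12,0,0.6,0,-0.38,1]
    - [0,-0.15,0,0.6,0,-0.38,1]

```text
t: 31.55
tcp_pos: [491.0, 19.0, 167.0]
eef_rot: [3.138, -0.067, 1.866]
force: [-0.7, 0.4, -0.8]
opening: 85.5
finger_force: 0.0
```

Emit:
arm_command:
  commands:
    - [-0.001,-0.001,0.03,0,0,0,1]
    - [-0.002,-0.002,0.06,-0.01,-0.02,-0.02,1]
    - [-0.003,-0.003,0.09,-0.01,-0.03,-0.04,1]
    - [-0.004,-0.004,0.12,-0.02,-0.04,-0.06,1]
    - [-0.005,-0.005,0.15,-0.025,-0.062,-0.075,1]
    - [-0.006,-0.006,0.18,-0.025,-0.062,-0.075,1]
    - [-0.007,-0.007,0.21,-0.025,-0.062,-0.075,1]
    - [-0.008,-0.008,0.235,-0.025,-0.062,-0.075,1]

```text
t: 32.55
tcp_pos: [480.0, 9.9, 180.3]
eef_rot: [-3.133, -0.004, 0.384]
force: [0.1, -0.3, -0.1]
opening: 85.5
finger_force: 0.0
```

Run:
```python
from m import *
from h import *
import pickle
did([0,0,0,-.155,0,.098]);did([0,-.15,0,.6,0,-.38]);did([-.008,-.008,.235,-.025,-.062,-.075])
o=sensors.observe();p,R=rd();print(p,R.as_euler("xyz"),o["tcp_pos"],o["eef_rot"])
f=grab_frame("wrist");save(f,"w7.png");a=f["frame"].astype(int)
for z,th in((20,105),(20,235)):
    m=((a.min(2)>=th)).astype(np.uint8); k=np.zeros_like(m);k[120:290,230:410]=1;m*=k
    m=cv2.morphologyEx(m,cv2.MORPH_OPEN,np.ones((3,3)))
    cn,_=cv2.findContours(m,0,2);cn=max(cn,key=cv2.contourArea)
    w=np.array([ray(f,*q[0],z)[:2] for q in cn],np.float32);print(th,cv2.minAreaRect(w),cv2.boundingRect(cn))
r=cv2.boundingRect(cn);u=r[0]+r[2]//2
print("col",u,a[150:262:2,u].mean(1).astype(int).tolist())
```

```text
[480.13276957  10.14002511 180.19536949] [-3.13778943 -0.00339744  0.38991172] [480.03286611   9.90186513 180.26212584] [-3.1329495  -0.00357684  0.38358634]
105 ((492.564453125, 15.87797737121582), (69.49505615234375, 43.547584533691406), 17.31841278076172) (289, 158, 62, 91)
235 ((494.35272216796875, 16.14327049255371), (46.37861633300781, 40.230194091796875), 17.291868209838867) (295, 170, 53, 61)
col 321 [81, 81, 83, 82, 83, 128, 238, 244, 244, 245, 216, 246, 243, 243, 251, 251, 250, 251, 250, 250, 250, 250, 250, 250, 250, 249, 250, 250, 250, 249, 249, 249, 249, 249, 249, 249, 249, 248, 249, 245, 149, 154, 137, 140, 109, 141, 138, 139, 137, 41, 47, 47, 45, 46, 46, 83]
```

Run:
```python
from m import *
plan([488.8,14.7,11],17.3)
```

```text
[-0.0006, -0.0005, 0.014, 0.0459, -0.0014, 0.8461]
```

Emit:
arm_command:
  commands:
    - [0,-0.0005,0.014,0.046,-0.0014,0.2,1]
    - [-0.0006,-0.0005,0.014,0.046,-0.0014,0.45,1]
    - [-0.0006,-0.0005,0.014,0.046,-0.0014,0.6,1]
    - [-0.0006,-0.0005,0.014,0.046,-0.0014,0.7,1]
    - [-0.0006,-0.0005,0.014,0.046,-0.0014,0.8,0.8]
    - [-0.0006,-0.0005,0.014,0.046,-0.0014,0.846,0.4]
    - [-0.0006,-0.0005,0.014,0.046,-0.0014,0.846,0.4]
    - [-0.0006,-0.0005,0.014,0.046,-0.0014,0.846,0.4]
  squeeze: 110

```text
t: 33.6
tcp_pos: [489.5, 15.1, 11.7]
eef_rot: [-3.137, -0.001, 0.302]
force: [0.4, -1.5, -1.5]
opening: 41.5
finger_force: 112.0
```

Emit:
arm_command:
  commands:
    - [0,0,0,0,0,-0.2,0.4]
    - [0,0,0,0,0,-0.45,0.4]
    - [0,0,0,-0.08,0.25,-0.69,0.4]
    - [0,0,0,-0.16,0.5,-0.69,0.4]
    - [0,0,0,-0.24,0.75,-0.69,0.4]
    - [0,0,0,-0.32,1,-0.69,0.4]
    - [0,0,0,-0.32,1,-0.69,0.4]
    - [0,0,0,-0.32,1,-0.69,0.4]

```text
t: 34.6
tcp_pos: [487.1, -195.2, 148.2]
eef_rot: [-3.136, -0.001, 0.301]
force: [0.2, 0.6, -0.8]
opening: 41.2
finger_force: 112.3
```

Run:
```python
from m import *
from h import *
did([-.0006,-.0005,.014,.046,-.0014,.846]);did([0,0,0,-.32,1,-.69])
o=sensors.observe();p,R=rd();print(p,R.as_euler("xyz"),o["tcp_pos"],o["eef_rot"],o["opening"],o["force"])
f=grab_frame("wrist");save(f,"w8.png");g=f["frame"].astype(float).mean(2)
gx=cv2.Sobel(cv2.GaussianBlur(g,(3,3),0),cv2.CV_64F,1,0)
yaw=np.radians(16.62);d=np.array([np.cos(yaw),np.sin(yaw)]);n=np.array([-d[1],d[0]])
tc=o["tcp_pos"][:2]
for u0,u1 in((250,262),(373,386)):
    P=[]
    for v in range(244,300):
        k=np.abs(gx[v,u0:u1]);k=k*(k>0.4*k.max());u=(k*np.arange(u0,u1)).sum()/k.sum()
        P.append(ray(f,u,v,158)[:2])
    vx,vy,x,y=cv2.fitLine(np.array(P,np.float32),2,0,.01,.01).ravel();print(np.degrees(np.arctan(vy/vx)),n@([x,y]-tc))
print("col320",g[210:234,320].astype(int).tolist(),[ (ray(f,320,v,158)[:2]-tc)@d for v in(221,223,225)])
O=np.array([574.45,-209.8])
for z in(110,80,62): q=O+d*-31+n*-.5; plan([*q,z],16.65)
```

```text
[ 487.19278878 -195.30193078  148.98810553] [-3.14140881e+00 -7.83576489e-05  3.01953519e-01] [ 487.10429443 -195.19732721  148.21016982] [-3.13602565e+00 -5.39653211e-04  3.00701408e-01] 41.16733390641204 [ 0.21569564  0.55882933 -0.80878978]
17.848932 21.691648799397488
16.765743 -20.70401259422719
col320 [69, 68, 67, 86, 93, 91, 84, 82, 113, 121, 95, 98, 100, 106, 145, 174, 190, 197, 203, 210, 215, 214, 215, 214] [np.float64(39.968960604100474), np.float64(39.285290436348255), np.float64(38.59959367586616)]
 [0.0, 0.0, 0.0018, 0.24, 0.1997, 0.1949]
 [0.0, 0.0, 0.0018, 0.2399, 0.1997, 0.3449]
 [0.0, 0.0, 0.0018, 0.2399, 0.1997, 0.4349]
```

Emit:
arm_command:
  commands:
    - [-0.0009,0,0,0.12,0.1,0.1,0.4]
    - [-0.0009,0,0.0018,0.24,0.2,0.195,0.4]
    - [-0.0009,0,0.0018,0.24,0.2,0.195,0.4]
    - [-0.0009,0,0.0018,0.24,0.2,0.27,0.4]
    - [-0.0009,0,0.0018,0.24,0.2,0.345,0.4]
    - [-0.0009,0,0.0018,0.24,0.2,0.375,0.4]
    - [-0.0009,0,0.0018,0.24,0.2,0.405,0.4]
    - [-0.0009,0,0.0018,0.24,0.2,0.435,0.4]

```text
t: 35.65
tcp_pos: [544.2, -218.2, 62.0]
eef_rot: [-3.14, 0.001, 0.29]
force: [-3.9, 2.4, 8.5]
opening: 41.5
finger_force: 113.4
```

```bash
python3 - <<'E'
from m import *
p,R=rd();R=R*Ro.from_rotvec([0.0055,0,0]);json.dump(dict(p=p.tolist(),r=R.as_quat().tolist()),open(S,"w"))
E
python3 st.py "[-0.0009,0,0.0018,0.24,0.2,0.435]"
```

```text
cmd (np.float64(-30.99), np.float64(-0.08), np.float64(61.77)) meas (np.float64(-31.43), np.float64(0.62), np.float64(61.96)) F (np.float64(-3.07), np.float64(3.37), np.float64(8.47)) T [0.67 0.66 0.04] rot [-3.14e+00  1.00e-03  2.90e-01] open 41.55 35.65
```

Emit:
arm_command:
  commands:
    - [0,0,0,0,0.0035,0.015,0.4]
    - [0,0,0,0,0.0075,0.03,0.4]
    - [0,0,0,0,0.0075,0.04,0.4]
    - [0,0,0,0,0.0075,0.04,0.4]
    - [0,0,0,0,0.0075,0.04,0.4]
    - [0,0,0,0,0.0075,0.04,0.4]
    - [0,0,0,0,0.0075,0.04,0.4]
    - [0,0,0,0,0.0075,0.04,0.4]

```text
t: 36.65
tcp_pos: [545.1, -219.5, 54.3]
eef_rot: [-3.14, 0.0, 0.29]
force: [-3.2, 3.5, 8.1]
opening: 41.5
finger_force: 113.5
```

```bash
python3 st.py "[0,0,0,0,0.0075,0.04]"
python3 - <<'E'
from h import *
import pickle
f=grab_frame("wrist");save(f,"w9.png");f0=pickle.load(open("w4.pkl","rb"))
for F in(f0,f):
    g=F["frame"].astype(float).mean(2);gx=np.abs(cv2.Sobel(g,cv2.CV_64F,1,0))
    r=lambda v0,v1,a,b:round(float(np.median([a+np.argmax(gx[v,a:b]) for v in range(v0,v1)])),1)
    print("pack L/R",r(226,242,246,262),r(226,242,373,390),"lip inner",r(170,205,262,280),r(170,205,358,375),"lip outer",r(170,205,228,245),r(170,205,392,412))
    print(g[205:232,262].astype(int).tolist())
E
```

```text
cmd (np.float64(-30.99), np.float64(-1.58), np.float64(53.77)) meas (np.float64(-30.94), np.float64(-0.89), np.float64(54.32)) F (np.float64(-2.07), np.float64(4.31), np.float64(8.13)) T [0.75 0.53 0.1 ] rot [-3.14  0.    0.29] open 41.47 36.65
pack L/R 254.0 381.0 lip inner 272.0 367.0 lip outer 237.0 400.0
[184, 184, 185, 182, 182, 180, 182, 184, 186, 188, 190, 192, 163, 78, 78, 80, 81, 88, 121, 148, 161, 167, 173, 179, 182, 181, 181]
pack L/R 254.0 380.0 lip inner 268.0 365.0 lip outer 235.0 398.0
[183, 183, 184, 186, 182, 180, 182, 184, 185, 186, 189, 193, 190, 135, 77, 79, 79, 81, 94, 123, 154, 162, 167, 174, 177, 183, 182]
```

The pack is centred between the lips (317 vs 316.5 px). Now I'll slide it in.

Emit:
arm_command:
  commands:
    - [0,0,0,0.005,0,0,0.4]
    - [0,0,0,0.01,0,0,0.4]
    - [0,0,0,0.015,0,0,0.4]
    - [0,0,0,0.02,0,0,0.4]
    - [0,0,0,0.025,0,0,0.4]
    - [0,0,0,0.03,0,0,0.4]
    - [0,0,0,0.03,0,0,0.4]
    - [0,0,0,0.03,0,0,0.4]

```text
t: 37.7
tcp_pos: [549.8, -219.3, 54.4]
eef_rot: [3.141, 0.003, 0.291]
force: [-5.7, -0.6, 8.4]
opening: 41.3
finger_force: 113.6
```

```bash
python3 st.py "[0,0,0,0.03,0,0]"
```

```text
cmd (np.float64(-24.99), np.float64(-1.58), np.float64(53.77)) meas (np.float64(-26.35), np.float64(-2.05), np.float64(54.44)) F (np.float64(-5.62), np.float64(1.05), np.float64(8.42)) T [0.09 1.   0.07] rot [3.141e+00 3.000e-03 2.910e-01] open 41.28 37.7
```

Emit:
arm_command:
  commands:
    - [0,0,0,0.003,0.001,-0.0015,0.4]
    - [0,0,0,0.006,0.002,-0.002,0.4]
    - [0,0,0,0.009,0.002,-0.002,0.4]
    - [0,0,0,0.012,0.002,-0.002,0.4]
    - [0,0,0,0.015,0.002,-0.002,0.4]
    - [0,0,0,0.018,0.002,-0.002,0.4]
    - [0,0,0,0.018,0.002,-0.002,0.4]
    - [0,0,0,0.018,0.002,-0.002,0.4]

```text
t: 38.7
tcp_pos: [553.2, -218.0, 54.5]
eef_rot: [-3.141, 0.003, 0.291]
force: [-5.4, 0.7, 7.9]
opening: 41.5
finger_force: 113.5
```

```bash
python3 st.py "[0,0,0,0.018,0.002,-0.002]"
```

```text
cmd (np.float64(-21.39), np.float64(-1.98), np.float64(54.17)) meas (np.float64(-22.74), np.float64(-1.75), np.float64(54.45)) F (np.float64(-4.98), np.float64(2.22), np.float64(7.94)) T [0.38 0.94 0.15] rot [-3.141e+00  3.000e-03  2.910e-01] open 41.5 38.7
```

Emit:
arm_command:
  commands:
    - [0,0,0,0.007,0,0,0.4]
    - [0,0,0,0.014,0,0,0.4]
    - [0,0,0,0.021,0,0,0.4]
    - [0,0,0,0.028,0,0,0.4]
    - [0,0,0,0.035,0,0,0.4]
    - [0,0,0,0.035,0,0,0.4]
    - [0,0,0,0.035,0,0,0.4]
    - [0,0,0,0.035,0,0,0.4]

```text
t: 39.7
tcp_pos: [559.9, -215.9, 54.4]
eef_rot: [-3.141, 0.003, 0.291]
force: [-3.2, 0.9, 6.4]
opening: 41.4
finger_force: 113.5
```

```bash
python3 st.py "[0,0,0,0.035,0,0]"
```

```text
cmd (np.float64(-14.39), np.float64(-1.97), np.float64(54.17)) meas (np.float64(-15.67), np.float64(-1.72), np.float64(54.45)) F (np.float64(-2.77), np.float64(1.81), np.float64(6.44)) T [0.28 0.93 0.12] rot [-3.141e+00  3.000e-03  2.910e-01] open 41.45 39.7
```

Emit:
arm_command:
  commands:
    - [0,0,0,0.003,0,0,0.4]
    - [0,0,0,0.006,0,0,0.4]
    - [0,0,0,0.009,0,0,0.4]
    - [0,0,0,0.012,0,0,0.4]
    - [0,0,0,0.0125,0,0,0.4]
    - [0,0,0,0.0125,0,0,0.4]
    - [0,0,0,0.0125,0,0,0.4]
    - [0,0,0,0.0125,0,0,0.4]

```text
t: 40.7
tcp_pos: [562.1, -215.3, 54.4]
eef_rot: [-3.141, 0.003, 0.291]
force: [-6.2, 0.6, 8.0]
opening: 41.3
finger_force: 113.5
```

```bash
python3 st.py "[0,0,0,0.0125,0,0]"
```

```text
cmd (np.float64(-11.89), np.float64(-1.97), np.float64(54.17)) meas (np.float64(-13.36), np.float64(-1.71), np.float64(54.43)) F (np.float64(-5.73), np.float64(2.38), np.float64(8.03)) T [0.35 0.96 0.04] rot [-3.141e+00  3.000e-03  2.910e-01] open 41.3 40.7
```

Emit:
arm_command:
  commands:
    - [0,0,0,0.003,0,0,0.4]
    - [0,0,0,0.006,0,0,0.4]
    - [0,0,0,0.008,0,0,0.4]
    - [0,0,0,0.01,0,0,0.4]
    - [0,0,0,0.01,0,0,0.4]
    - [0,0,0,0.01,0,0,0.4]
    - [0,0,0,0.01,0,0,0.4]
    - [0,0,0,0.01,0,0,0.4]

```text
t: 41.7
tcp_pos: [563.7, -214.8, 54.4]
eef_rot: [-3.14, 0.004, 0.291]
force: [-7.2, -0.0, 8.3]
opening: 41.6
finger_force: 113.5
```

```bash
python3 st.py "[0,0,0,0.01,0,0]"
```

```text
cmd (np.float64(-9.89), np.float64(-1.97), np.float64(54.17)) meas (np.float64(-11.78), np.float64(-1.73), np.float64(54.42)) F (np.float64(-6.88), np.float64(2.04), np.float64(8.34)) T [0.26 1.08 0.07] rot [-3.14   0.004  0.291] open 41.64 41.7
```

Emit:
arm_command:
  commands:
    - [0,0,0,0.003,0,0,0.4]
    - [0,0,0,0.006,0,0,0.4]
    - [0,0,0,0.008,0,0,0.4]
    - [0,0,0,0.01,0,0,0.4]
    - [0,0,0,0.01,0,0,0.4]
    - [0,0,0,0.01,0,0,0.4]
    - [0,0,0,0.01,0,0,0.4]
    - [0,0,0,0.01,0,0,0.4]

```text
t: 42.7
tcp_pos: [565.3, -214.3, 54.4]
eef_rot: [-3.14, 0.005, 0.291]
force: [-7.6, 0.8, 9.1]
opening: 41.5
finger_force: 113.6
```

```bash
python3 st.py "[0,0,0,0.01,0,0]"
```

```text
cmd (np.float64(-7.89), np.float64(-1.97), np.float64(54.17)) meas (np.float64(-10.06), np.float64(-1.74), np.float64(54.42)) F (np.float64(-7.01), np.float64(2.97), np.float64(9.05)) T [0.19 1.24 0.12] rot [-3.14   0.005  0.291] open 41.54 42.7
```

Not stalled yet, so I'll go another 1.6 mm.

Emit:
arm_command:
  commands:
    - [0,0,0,0.002,0,0,0.4]
    - [0,0,0,0.004,0,0,0.4]
    - [0,0,0,0.006,0,0,0.4]
    - [0,0,0,0.008,0,0,0.4]
    - [0,0,0,0.008,0,0,0.4]
    - [0,0,0,0.008,0,0,0.4]
    - [0,0,0,0.008,0,0,0.4]
    - [0,0,0,0.008,0,0,0.4]

```text
t: 43.7
tcp_pos: [565.7, -214.2, 54.3]
eef_rot: [-3.14, 0.007, 0.291]
force: [-11.3, -0.6, 9.9]
opening: 42.0
finger_force: 113.7
```

```bash
python3 st.py "[0,0,0,0.008,0,0]"
```

```text
cmd (np.float64(-6.29), np.float64(-1.97), np.float64(54.17)) meas (np.float64(-9.64), np.float64(-1.74), np.float64(54.35)) F (np.float64(-10.99), np.float64(2.63), np.float64(9.87)) T [0.01 1.67 0.08] rot [-3.14   0.007  0.291] open 41.97 43.7
```

It has stalled at home. Raise to the lips, release, then lift away.

Emit:
arm_command:
  commands:
    - [0,0,0,0,0,-0.005,0.4]
    - [0,0,0,0,0,-0.01,0.4]
    - [0,0,0,0,0,-0.016,0.4]
    - [0,0,0,0,0,-0.016,0.4]
    - [0,0,0,0,0,-0.016,0.4]
    - [0,0,0,0,0,-0.016,0.65]
    - [0,0,0,0,0,-0.016,0.65]
    - [0,0,0,0,0,-0.016,0.65]

```text
t: 44.7
tcp_pos: [569.7, -213.8, 56.9]
eef_rot: [3.14, -0.001, 0.29]
force: [1.0, 0.2, 0.6]
opening: 55.8
finger_force: 0.0
```

Emit:
arm_command:
  commands:
    - [0,0,0,0,0,-0.2,0.65]
    - [0,0,0,0,0,-0.4,0.65]
    - [0,0,0,-0.1,-0.05,-0.46,0.8]
    - [0,0,0,-0.25,-0.15,-0.46,1]
    - [0,0,0,-0.33,-0.24,-0.46,1]
    - [0,0,0,-0.33,-0.24,-0.46,1]
    - [0,0,0,-0.33,-0.24,-0.46,1]
    - [0,0,0,-0.33,-0.24,-0.46,1]

```text
t: 45.7
tcp_pos: [493.3, -187.2, 148.8]
eef_rot: [3.14, -0.001, 0.29]
force: [0.3, -0.4, 0.2]
opening: 85.3
finger_force: 0.0
```

Run:
```python
from h import *
import pickle
f=grab_frame("wrist");save(f,"w10.png");f0=pickle.load(open("w5.pkl","rb"))
yaw=np.radians(16.62);d=np.array([np.cos(yaw),np.sin(yaw)]);n=np.array([-d[1],d[0]]);O=np.array([574.45,-209.8])
print(sensors.observe()["tcp_pos"])
for F in(f0,f):
    g=F["frame"].astype(float).mean(2)
    x=lambda u,v:(round((ray(F,u,v,66)[:2]-O)@d,1),round((ray(F,u,v,66)[:2]-O)@n,1))
    for Y in(-12,0,12):
        u,v=proj(F,[*(O+d*-30+n*Y),66]).astype(int); c=np.abs(np.diff(g[v+8:v+30,u])); k=v+8+int(np.argmax(g[v+8:v+30,u]<150)); print("front edge",k,x(u,k),end=" ")
    for X in(-25,-10,0):
        u,v=proj(F,[*(O+d*X),66]).astype(int); r=u+int(np.argmax(g[v,u:u+70]<140)); l=u-int(np.argmax(g[v,u:u-70:-1]<140)); print("LR",x(l,v)[1],x(r,v)[1],end=" ")
    u,v=proj(F,[*(O+d*5),66]).astype(int);print("rear col",g[v-70:v-25,u].astype(int).tolist())
```

```text
[ 493.15292732 -187.13326196  148.70938885]
front edge 197 (np.float64(-40.4), np.float64(-12.3)) front edge 197 (np.float64(-40.4), np.float64(-0.2)) front edge 197 (np.float64(-40.4), np.float64(11.8)) LR 20.4 -22.5 LR 20.3 -22.8 LR 20.7 -22.5 rear col [56, 56, 55, 56, 53, 54, 53, 60, 151, 231, 225, 223, 204, 168, 225, 222, 220, 221, 222, 223, 227, 142, 59, 65, 99, 115, 220, 230, 226, 226, 225, 225, 225, 225, 225, 226, 226, 226, 166, 148, 174, 229, 225, 223, 224]
front edge 199 (np.float64(-40.2), np.float64(-12.3)) front edge 199 (np.float64(-40.2), np.float64(-0.2)) front edge 199 (np.float64(-40.2), np.float64(11.8)) LR 20.4 -22.4 LR 20.3 -22.8 LR 20.6 -22.4 rear col [54, 55, 54, 54, 55, 54, 54, 58, 151, 231, 224, 224, 192, 165, 212, 222, 220, 221, 221, 223, 227, 142, 58, 66, 99, 115, 218, 230, 226, 225, 225, 224, 224, 224, 224, 223, 225, 225, 188, 144, 173, 228, 224, 222, 223]
```

Run:
```python
from h import *
a=cv2.imread("pics/w10.png")[...,::-1]
f=grab_frame("wrist")
yaw=np.radians(16.62);d=np.array([np.cos(yaw),np.sin(yaw)]);n=np.array([-d[1],d[0]]);O=np.array([574.45,-209.8])
u0,v0=proj(f,[*(O+d*5-n*1),66]).astype(int)
for du in(-22,-14,-6,0,6,14,22): print(u0+du,[tuple(map(int,a[v,u0+du])) for v in range(v0-51,v0-42)])
for X,z in((28,66),(29,66),(30,66),(28,72),(29,72),(30,72)): print(X,z,proj(f,[*(O+d*X),z]).round(1))
print(v0)
```

```text
380 [(223, 224, 222), (223, 224, 222), (228, 228, 227), (146, 146, 143), (59, 61, 60), (64, 66, 63), (112, 109, 100), (206, 199, 186), (222, 219, 203)]
388 [(222, 222, 221), (224, 224, 223), (227, 227, 226), (142, 141, 140), (60, 61, 61), (76, 75, 74), (173, 170, 157), (204, 198, 185), (225, 221, 205)]
396 [(224, 224, 224), (226, 225, 225), (230, 230, 229), (144, 145, 143), (59, 61, 61), (68, 68, 68), (111, 108, 101), (205, 199, 185), (222, 218, 201)]
402 [(222, 223, 221), (224, 224, 222), (227, 227, 224), (142, 142, 141), (59, 61, 58), (65, 66, 64), (102, 100, 92), (106, 104, 97), (121, 118, 110)]
408 [(220, 220, 218), (221, 221, 220), (224, 224, 221), (183, 184, 180), (56, 56, 56), (66, 67, 65), (123, 121, 112), (202, 198, 184), (220, 216, 200)]
416 [(224, 224, 222), (224, 225, 223), (228, 228, 226), (188, 188, 185), (57, 58, 56), (71, 70, 69), (104, 101, 94), (117, 114, 105), (205, 201, 186)]
424 [(221, 221, 220), (222, 222, 221), (224, 224, 224), (185, 186, 184), (59, 58, 58), (66, 68, 68), (110, 107, 99), (205, 200, 185), (220, 215, 199)]
28 66 [403.3  69.8]
29 66 [403.4  67.8]
30 66 [403.5  65.7]
28 72 [405.9  68. ]
29 72 [406.   65.9]
30 72 [406.1  63.8]
115
```

The gap to the stop plate is about zero and no brass shows, so the pack is home. I'm handing the job in.

```bash
python3 -c "
from plant import job
print(job.hand_in())"
```

```text
the job is handed in; nothing more can be done
None
```

I loaded both full-height packs flat under the lips and home against the back stop, and handed the job in at about 46 s. The hand-in returned no verdict; the last measurements showed no gap at the stop, but the lower pack was not visible to check.

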